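Feed the inlay mill and hold its lid at the run mark

ROBOT

A 7-joint arm with a two-finger parallel gripper is mounted at the origin on a cart in front of the work surface, level with it; the furniture and walls round the work are solid. World frame = base frame: x ahead of the robot, y to its left, z up, the work surface at z = 0. Lengths are in m, angles in degrees, forces in N, time in s.
With the tool pointing down it reaches from about 0.425 to 0.875 m from the base axis. Payload 4.7 kg.
Tool frame: the origin (TCP) lies on the front face of the gripper's body, between the roots of the fingers; the fingertips stand 70 mm ahead of it and the grasp point (between the pads) lies 51 mm ahead of it (tip_extent is the distance from the TCP to the fingertips, in m); z points along the fingers, y is the direction in which the jaws open and shut (so a half turn about z gives the same grasp; the last joint's range is limited). The gripper opens to 87 mm and grips with 3 to 60 N. Pads are 19 mm wide; open, the fingers measure 117 mm over their backs; the gripper's body (75 mm by 190 mm) begins 51 mm behind the grasp point.
Start: joints at [69.219, 18.392, -4.016, 83.108, 1.295, 78.541, -3.26], TCP at [0.239, -0.604, 0.292] pointing down, gripper open.
Joint ranges: [-163.93, 163.93], [-17.29, 119.83], [-79.2, 71.16], [3.27, 140.29], [-89.18, 269.18], [5.43, 117.66], [-154.24, 154.24]. Speed limits (degrees/s): [147.25, 147.25, 180, 180, 180, 180, 180].

INTERFACE

Orientations are given as [roll, pitch, yaw] about the fixed x, y, z axes, in that order (R = Rz(yaw) Ry(pitch) Rx(roll)).
In Python, from cell import * gives the robot as it stands.
- The arm moves only by the tool carry_out, never from a script. Its argument "increments" is text: rows parted by semicolons, each of 7 numbers parted by spaces: the opening, from 0 (shut) to 1 (fully open), then the shift along the tool's x, y, z in m, then the turn, a rotation vector about the tool's x, y, z in degrees. A call has 1 to 20 rows; each row shifts and turns the pose as measured when the row begins, along the tool's axes as they then stand; what a row does not reach is not made up. A row lasts 1/8 s, in which the tool goes at most 62.5 mm and 10.7 degrees, less where a joint would pass 70% of its speed; a pose out of reach is approached as far as the arm can. A call is refused whole if a number of a shift passes 0.0625 or a number of a turn 10.7, either way. A call with a gripper value outside its range is refused whole. The fingers move at their own pace and stop on an object; "force" is the grip in N (left out, the last holds). Time passes only in rows, so rows that do not move let the fingers close. It gives the time, the measured TCP pose, the force and the opening at its end, in the units of the state.
- get_obs(): the state, without advancing time (a new reading comes with each control period).
- read_camera(name): name is "scene" or "top"; returns a dict with "img" (480x640x3 uint8, blue, green, red), "fx", "fy", "cx", "cy" (pixels), "k1" (the pictures are not rectified: a ray, as slopes to the right and down, at radius r is drawn at 1 + k1 r^2 times it, then the intrinsics apply), "world_from_camera" (4x4, takes a point from camera to world coordinates). Camera axes: x right, y down, z forward; pixel columns grow to the right and rows downward; lengths in m; the calibration is good to about 2 mm. A picture is of the moment at which its call begins. There is no depth.
- sign_off(): hands the job in, once; it reports no verdict.
Trained networks look in a picture, given as the dict that the camera call returned (one of the last four; its "shot" number tells which), for a name from the list of things; names that differ only in an ending like _2 or _b are one class to them, and where a whole thing is asked for, a point or a joint stands for the part that bears it (a point fixed in the world has none). Each returns a list of dicts, best first, with "confidence" (0 to 1); they miss things now and then, are a little off and sometimes report something else, mostly with a low value. They report only what shows in the picture. A call takes as long as a camera call.
- masks_of(target, picture): "pixels" (480x640 bool, what is visible of it) and "bbox" ([left, top, right, bottom] in pixels, round what is visible of it).
The state is a dict: "time_s": time; "qpos": joint angles; "joint_velocities": joint speeds; "effort": joint torques, N m; "tool_pos": TCP position; "tool_rot": TCP orientation; "force": force on the tool from outside, world axes, zero at the start; "wrist_torque": the same for the moment, N m; "grip_width": finger opening in m.
Only numpy, scipy, OpenCV 4.12 (cv2) and the standard library are available. Lean on these libraries where they do the work, as an engineer would, in place of code of your own. Each camera call takes 0.05 s, during which the arm holds its last target.

TASK

With the scraper block, not the fingers, scrape the three blue-green stone chips along the mill's feed deck so that they drop into its round throat, then stand the scraper upright on the bench clear of the mill. Put the bayonet lid in the throat with its lugs through the two notches, fully down, twist it clockwise (seen from above) against its spring until the white lines point at the green run marks, about half way to the lock, and keep holding it there: the program finishes while the lid is still gripped at the run mark, never turned on until it clicks into the red lock position. Leave the other things on the bench where they are.

Things in the scene. Friction and masses are not known exactly. Their poses are not given: they have to be found in the camera images.
- mill: bench inlay mill, fixed: blue-grey housing 256x136x90 mm, long along its own x; origin under its centre at bench level. Its -x end, with the throat, is the far one from the robot; its yaw is within 0.3 rad of that. The top is a flat aluminium feed deck, 90 mm above the bench, with a lip 6 mm high and 5.5 mm thick all round. Beyond it a wall shelf hangs over the bench, front edge at x = 0.74 m, underside 285 mm up.
- throat (a point): centre of the mill's round throat, on the deck's top face, 60 mm from the mill's centre towards its -x end; axes as the mill's. 70 mm across, in a steel collar flush with the deck and 6 mm thick, with two notches at its +y and -y sides, 18 mm wide, out to 43 mm from the centre. Below is a round cup 86 mm across and 70 mm deep.
- run_mark (a point): one of the two green bars on the deck (run), 53 mm from the throat's centre, 0.65 rad clockwise from the +y notch; the other lies opposite. A black bar stands at each notch (open, 0), a red bar 1.35 rad clockwise of it (lock).
- drive_ring (a joint): sprung ring under the collar, rad, pushed by the lid's lugs: 0 at rest, grows clockwise. The lid turns free for its first 0.10 rad from the notches' middle, so ring = lid's turn less 0.10, 0.55 at the run mark. Its spring turns the lid back with 0.05 N m at 0, 0.11 N m at the run mark. Sprung pawls meet the lugs at a lid turn of 0.85 and click behind them at 1.3 rad: locked.
- lid: dark bayonet lid, 160 g: a plug 65 mm across and 16 mm high, its lower edge tapered to 57 mm, under a flange 92 mm across; origin at the centre of the plug's underside, z up; it stands on its plug on the bench. Fully down in the throat, the flange lies on the deck and the origin is 16 mm below the deck's top.
- lid_lug (a point): outer end of one of the lid's two steel lugs, 39.7 mm from the axis along the lid's +x, the other along -x; 12 mm wide, 1.5 to 7.5 mm above the origin; a white line on the flange lies over each. To enter, the lid's x axis lies along the mill's y axis, either way round: 2.5 mm clearance round the plug, 3 mm to each side of a lug, then 2.5 mm under the collar.
- lid_bar (a point): grip point of the lid's bar, 50 mm above the lid's origin. The bar is 62 mm long along the lid's x, 20.5 mm thick along its y, from 23.5 to 64 mm above the origin.
- scraper: scraper block standing on its foot, 66 mm wide (its y), 66 mm high, 120 g; origin under its centre. Blue nylon foot 26 mm thick (x), 18 mm high; its -x face, 13 mm from the origin, pushes the chips, between two side cheeks 5 mm thick and 14 mm high that reach out to x = -40 mm, 56 mm clear between them.
- scraper_grip (a point): grip point of the scraper's wooden grip, 47 mm above its foot: the grip is 22 mm thick along the scraper's x, 56 mm wide along its y, from 18 to 66 mm above the foot.
- chip_1: blue-green stone chip, about 21 mm across and 12 mm high, 12 g, lying on the feed deck on the +x side of the throat within 16 mm of the deck's middle line and between 50 and 112 mm from the throat's centre; origin in the middle of its underside
- chip_2: blue-green stone chip, about 21 mm across and 12 mm high, 12 g, lying on the feed deck on the +x side of the throat within 16 mm of the deck's middle line and between 50 and 112 mm from the throat's centre; origin in the middle of its underside
- chip_3: blue-green stone chip, about 21 mm across and 12 mm high, 12 g, lying on the feed deck on the +x side of the throat within 16 mm of the deck's middle line and between 50 and 112 mm from the throat's centre; origin in the middle of its underside
- handle_blank_b: pale wooden knife-handle blank, 23x118x19 mm; bystander, origin under its centre
- ferrule_1: black ferrule ring, 23x23x22 mm; bystander, origin under its centre
- ferrule_2: cream ferrule ring, 23x23x22 mm; bystander, origin under its centre
- marker_1: white felt marker with a black cap, 124x13x14 mm; bystander, origin under its centre
- green_stone: green whetstone, 46x108x22 mm; bystander, origin under its centre
- loupe: black eye loupe, 37x37x22 mm; bystander, origin under its centre

How it is judged (in metres and radians):
On the way, in this order (a step that is already met when the one before it is completed fails the run):
1. all three chips have been scraped into the throat, with the scraper in the gripper (z of each of chip_1, chip_2, chip_3 in the frame of throat below -0.022 m and horizontal distance between each of chip_1, chip_2, chip_3 and throat below 0.045 m and contact force between the fingers and scraper above 0.5 N), for 0.2 s.
2. the scraper stands upright on the bench and has been let go (height (world z) of scraper below 0.006 m and angle between scraper's own z axis and vertical below 0.1 rad and contact force between the fingers and scraper below 0.1 N), for 0.2 s.
3. the lid is down in the throat, its lugs through the notches (z of lid in the frame of throat between -0.019 and -0.0125 m and horizontal distance between lid and throat below 0.005 m and angle between lid's own z axis and vertical below 0.08 rad and angle between the x axis of lid and the y axis of mill, either way round below 0.25 rad), for 0.05 s.
At the end, for the whole second after the job is handed in: Chips in the cup (22 mm or more below the deck). Lid down in the throat (within 3.5 mm, centred 5 mm, level), turned 0.48 to 0.82 rad clockwise, drive ring 0.36 to 0.75, still and gripped (over 1 N). Scraper upright on the bench, at rest, not touching the mill (z of each of chip_1, chip_2, chip_3 in the frame of throat below -0.022 m and horizontal distance between each of chip_1, chip_2, chip_3 and throat below 0.045 m and z of lid in the frame of throat between -0.019 and -0.0125 m and horizontal distance between lid and throat below 0.005 m and angle between lid's own z axis and vertical below 0.08 rad and angle between the x axis of lid and the y axis of mill, either way round between 0.48 and 0.82 rad and value of joint drive_ring between 0.36 and 0.75 rad and angular speed of lid below 0.2 rad/s and contact force between the fingers and lid above 1 N and height (world z) of scraper below 0.006 m and angle between scraper's own z axis and vertical below 0.1 rad and contact force between scraper and mill below 0.1 N and linear speed of scraper below 0.02 m/s); the arm keeps its last pose, push and grip.
It fails at once if the lid is turned on past the run mark into the lock (drive ring above 0.95 rad) (value of joint drive_ring above 0.95 rad).
It fails at once if the fingers push a chip (contact force between the fingers and chip_1 above 1 N or contact force between the fingers and chip_2 above 1 N or contact force between the fingers and chip_3 above 1 N).
It fails at once if a bystander is moved more than 20 mm (distance of any of handle_blank_b, ferrule_1, ferrule_2, marker_1, green_stone, loupe from where it was at the start of the episode above 0.02 m).
It also fails if it takes over 64 s, if anything falls off the work surface, if the arm or the gripper's body presses on something with over 40 N, if the wrist force passes 120 N, or if a joint passes its speed limit or range.

## Working session

There is one attempt and no reset: what is moved stays moved. The work goes in short steps, Python scripts to look and compute and a tool call to move; the robot and the scene stay as the last step left them, time stands still between calls to the robot, and variables do not carry over. Pictures are saved under pics/ and viewed, and the job is handed in when it is done.

Besides the shell and the picture viewer there is one more tool, called after "Request:" as name(argument=value, ...) on one line, values as JSON. carry_out: Moves the arm, as the interface text tells. Its arguments: {"type":"object","properties":{"increments":{"type":"string"},"force":{"type":"number"}},"required":["increments"]}

```bash
ls; mkdir -p pics
python3 - <<'E'
from cell import *
import cv2
o=get_obs();print(o)
for n in("scene","top"):
    p=read_camera(n);cv2.imwrite(f"pics/{n}0.png",p["img"]);print(n,p["fx"],p["fy"],p["cx"],p["cy"],p["k1"],p["world_from_camera"].round(4) if hasattr(p["world_from_camera"],'round') else p["world_from_camera"],p["shot"])
E
```

```text
pics
{'time_s': 0.0, 'qpos': array([69.22060206, 18.43913544, -4.01614832, 83.17447258,  1.29629629,
       78.54338902, -3.25945393]), 'joint_velocities': array([-0.03119248,  0.00099151, -0.00762121, -0.03287348, -0.10990001,
       -0.01208844, -0.10386316]), 'effort': array([-1.95678736e-04, -4.91286349e+01, -4.03940147e-01, -3.12532282e+01,
       -6.39695465e-02,  4.37951228e-02,  1.73227936e-04]), 'tool_pos': array([ 0.23894604, -0.60402303,  0.29116441]), 'tool_rot': array([-1.79888325e+02,  6.95945839e-03,  2.15905350e+01]), 'force': array([-0.55204119,  0.22013384, -0.9221452 ]), 'wrist_torque': array([-0.06205325,  0.04733734,  0.04648246]), 'grip_width': 0.08710569835021224}
scene 586.7352765413891 586.7352765413891 312.89879229553094 237.7427073236615 0.04091193357374944 [[-0.5425 -0.5179  0.6615 -0.2001]
 [-0.8401  0.3402 -0.4226  0.4695]
 [-0.0062 -0.7849 -0.6196  0.8113]
 [ 0.      0.      0.      1.    ]] 1
top 437.1171212552356 437.1171212552356 320.2855982071044 243.95960359455796 -0.08350562067699398 [[ 0.0214 -0.9954  0.0932  0.4695]
 [-0.9994 -0.0188  0.0294 -0.0379]
 [-0.0276 -0.0938 -0.9952  1.0965]
 [ 0.      0.      0.      1.    ]] 2
```

View pics/scene0.png

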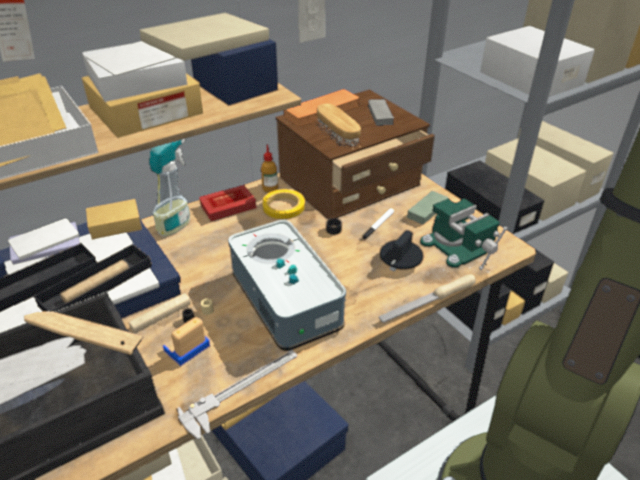

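View pics/top0.png

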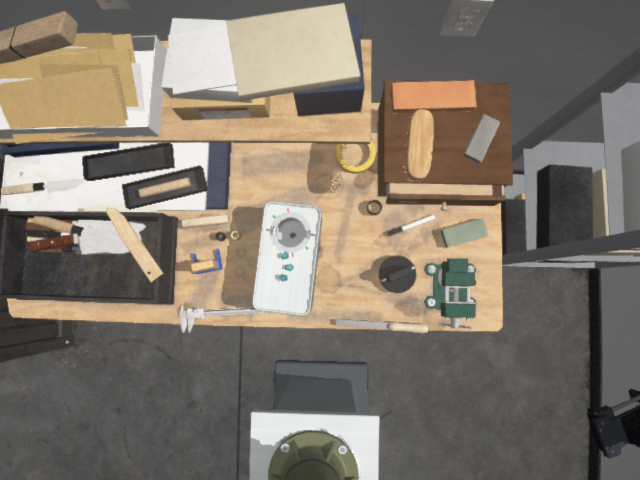

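```bash
cat > h.py <<'E'
from cell import *
import numpy as np, cv2
from scipy.optimize import least_squares, minimize
def proj(p,P):
    P=np.atleast_2d(P);W=np.array(p["world_from_camera"]);c=(P-W[:3,3])@W[:3,:3]
    s=c[:,:2]/c[:,2:];r2=(s**2).sum(1,keepdims=True);s=s*(1+p["k1"]*r2)
    return s*[p["fx"],p["fy"]]+[p["cx"],p["cy"]]
def unproj(p,uv,z):
    uv=np.atleast_2d(np.asarray(uv,float));d=(uv-[p["cx"],p["cy"]])/[p["fx"],p["fy"]];s=d.copy()
    for _ in range(20): s=d/(1+p["k1"]*(s**2).sum(1,keepdims=True))
    W=np.array(p["world_from_camera"]);r=np.c_[s,np.ones(len(s))]@W[:3,:3].T
    t=(z-W[2,3])/r[:,2];return W[:3,3]+r*t[:,None]
def crop(p,name,c,half,k,draw=[]):
    im=p["img"].copy();x,y=map(int,c);M=np.float32([[k,0,-(x-half)*k],[0,k,-(y-half)*k]])
    o=cv2.warpAffine(im,M,(2*half*k,2*half*k),flags=cv2.INTER_CUBIC)
    for q,col in draw:
        for u in q: cv2.circle(o,(int((u[0]-x+half)*k),int((u[1]-y+half)*k)),1,col,-1)
    cv2.imwrite(f"pics/{name}.png",o)
E
python3 - <<'E'
from h import *
for n in("scene","top"):
    p=read_camera(n)
    for t in["mill","lid","scraper","chip_1","lid_bar","handle_blank_b","ferrule_1","marker_1","green_stone","loupe"]:
        for d in masks_of(t,p)[:4]:
            m=d["pixels"];v,u=np.nonzero(m);print(n,t,round(d["confidence"],2),d["bbox"],m.sum(),u.mean().round(1),v.mean().round(1))
            if n=="top":print("   z0.0",unproj(p,[u.mean(),v.mean()],0.01).round(3))
E
```

```text
scene mill 0.78 [226.7, 222.5, 342.8, 349.5] 9702 286.8 284.4
scene lid 0.85 [383.9, 230.7, 425.7, 273.0] 1264 401.2 252.3
scene lid 0.64 [408.1, 192.0, 450.9, 226.7] 721 425.5 206.9
scene scraper 0.75 [160.6, 317.9, 210.5, 364.3] 1327 187.8 341.9
scene scraper 0.53 [378.3, 230.0, 425.7, 271.1] 1205 400.8 252.6
scene chip_1 0.55 [288.4, 264.1, 293.7, 274.0] 52 291.7 268.8
scene lid_bar 0.89 [381.4, 230.4, 424.0, 271.0] 1191 401.7 252.0
scene handle_blank_b 0.66 [128.3, 293.0, 189.5, 333.1] 747 159.2 312.5
scene ferrule_1 0.7 [226.5, 221.7, 345.6, 349.6] 9788 286.9 284.2
scene ferrule_1 0.67 [203.9, 299.9, 217.2, 313.8] 164 206.5 306.1
scene ferrule_1 0.58 [179.9, 308.1, 195.6, 323.8] 130 187.2 313.9
scene marker_1 0.62 [363.5, 210.6, 389.4, 237.5] 182 377.8 222.8
scene green_stone 0.97 [405.1, 191.9, 445.5, 227.0] 674 424.9 207.5
scene green_stone 0.74 [201.5, 298.8, 214.1, 311.2] 141 206.5 306.4
scene loupe 0.51 [326.1, 216.8, 342.3, 236.6] 243 333.3 225.9
scene loupe 0.17 [163.0, 320.6, 212.5, 364.9] 1292 187.7 341.9
top mill 0.9 [249.3, 202.1, 323.1, 314.9] 6301 287.3 258.0
   z0.
[... 810 characters left out ...]
04.7 221.1
   z0.0 [[0.624 0.29  0.01 ]]
top ferrule_1 0.56 [249.4, 202.2, 324.0, 313.4] 6393 287.4 258.2
   z0.0 [[0.534 0.076 0.01 ]]
top ferrule_1 0.39 [214.8, 234.4, 222.5, 240.2] 39 220.3 235.9
   z0.0 [[0.587 0.248 0.01 ]]
top ferrule_1 0.36 [232.4, 228.8, 242.8, 241.4] 60 235.7 235.1
   z0.0 [[0.59  0.208 0.01 ]]
top marker_1 0.62 [389.1, 213.6, 434.1, 236.0] 230 411.2 225.0
   z0.0 [[ 0.623 -0.232  0.01 ]]
top marker_1 0.28 [232.0, 230.7, 242.4, 240.9] 38 236.1 234.8
   z0.0 [[0.59  0.207 0.01 ]]
top green_stone 0.94 [444.0, 217.2, 490.0, 245.9] 841 464.3 232.3
   z0.0 [[ 0.607 -0.366  0.01 ]]
top loupe 0.46 [368.1, 202.5, 379.9, 218.1] 47 374.0 209.4
   z0.0 [[ 0.661 -0.139  0.01 ]]
```

```bash
python3 - <<'E'
from h import *
p=read_camera("top");crop(p,"t_mill",(287,258),62,6);crop(p,"t_scr",(206,255),45,8)
crop(p,"t_lid",(398,273),30,12)
p=read_camera("scene");crop(p,"s_mill",(287,285),66,6);crop(p,"s_scr",(187,335),35,10);crop(p,"s_lid",(402,252),30,12)
import glob
a=[cv2.resize(cv2.imread(f"pics/{n}.png"),(390,390)) for n in("t_scr","s_scr")]
cv2.imwrite("pics/scr.png",np.hstack(a))
a=[cv2.resize(cv2.imread(f"pics/{n}.png"),(390,390)) for n in("t_lid","s_lid")]
cv2.imwrite("pics/lid.png",np.hstack(a))
a=cv2.imread("pics/t_mill.png")[:600,:];cv2.imwrite("pics/t_mill.png",a[:, :])
E
python3 - <<'E'
import cv2
for n in("t_mill","s_mill"):
    a=cv2.imread(f"pics/{n}.png");a=cv2.resize(a,(min(600,a.shape[1]),min(600,a.shape[0])));cv2.imwrite(f"pics/{n}_v.png",a)
E
```

```text
(no output)
```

View pics/t_mill_v.png

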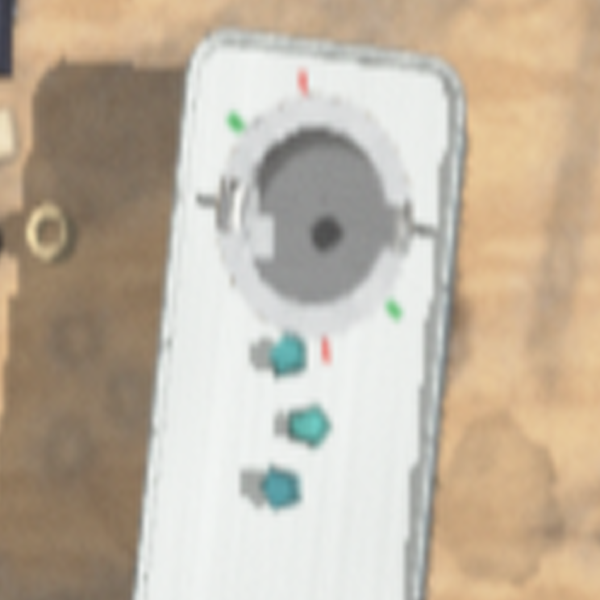

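View pics/s_mill_v.png

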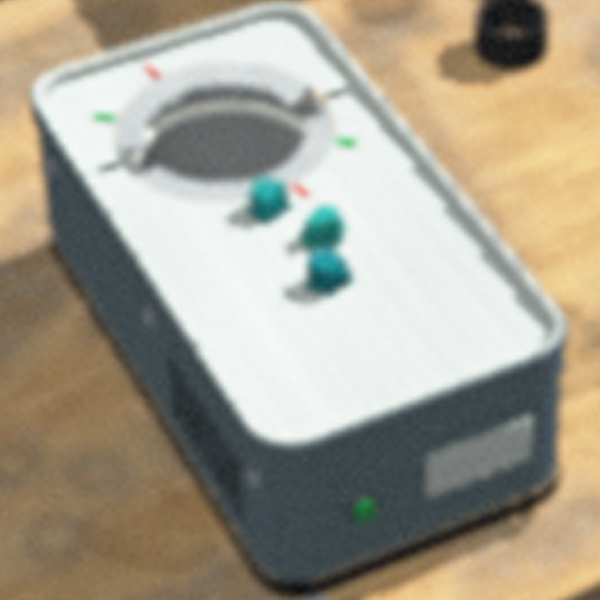

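View pics/scr.png

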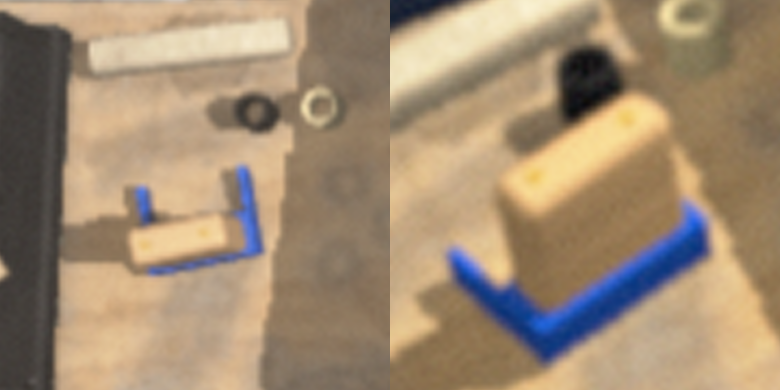

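View pics/lid.png

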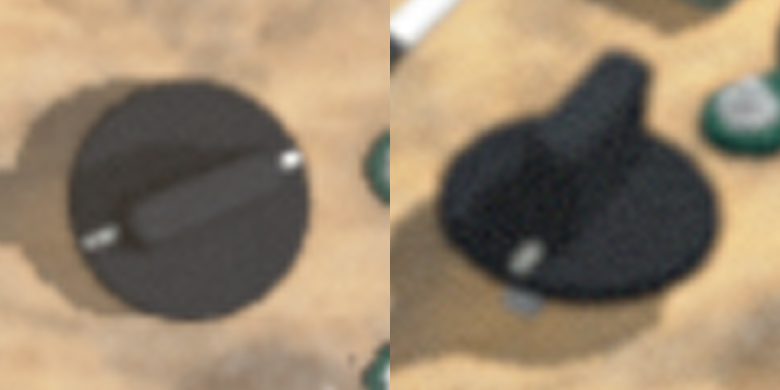

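```bash
cat > fit.py <<'E'
from h import *
S=4
def box(x0,x1,y0,y1,z0,z1): return np.array([[x,y,z] for x in(x0,x1) for y in(y0,y1) for z in(z0,z1)])
def cyl(r,z0,z1,n=48):
    a=np.linspace(0,2*np.pi,n,endpoint=False);return np.vstack([np.c_[r*np.cos(a),r*np.sin(a),0*a+z] for z in(z0,z1)])
SCR=[box(-.013,.013,-.033,.033,0,.018),box(-.04,-.013,.028,.033,0,.014),box(-.04,-.013,-.033,-.028,0,.014),box(-.011,.011,-.028,.028,.018,.066)]
LID=[cyl(.0325,.006,.016),cyl(.0285,0,.006),cyl(.046,.016,.0235),box(-.031,.031,-.01025,.01025,.0235,.064)]
def T(parts,x,y,yaw,z=0):
    c,s=np.cos(yaw),np.sin(yaw);R=np.array([[c,-s,0],[s,c,0],[0,0,1]])
    return [q@R.T+[x,y,z] for q in parts]
def render(p,parts,win):
    x0,y0,x1,y1=win;im=np.zeros(((y1-y0)*S,(x1-x0)*S),np.uint8)
    for q in parts:
        u=(proj(p,q)-[x0,y0]+.5)*S
        h=cv2.convexHull(np.round(u*16).astype(np.int32));cv2.fillConvexPoly(im,h,255,shift=4)
    return cv2.resize(im,None,fx=1/S,fy=1/S,interpolation=cv2.INTER_AREA)/255.
def fit(obs,parts,x0,z=0,sc=(.004,.004,.05)):
    # obs: list of (p,mask,win); float masks
    def cost(v):
        q=T(parts,v[0],v[1],v[2],z);e=0
        for p,m,w in obs:
            e+=((render(p,q,w)-m[w[1]:w[3],w[0]:w[2]])**2).sum()
        return e
    best=None
    x0=np.array(x0)
    for k in range(2):
        sim=np.vstack([x0]+[x0+np.eye(3)[i]*sc[i] for i in range(3)])
        r=minimize(cost,x0,method="Nelder-Mead",options=dict(initial_simplex=sim,xatol=1e-5,fatol=.01));x0=r.x
    return r.x,r.fun
E
cat > look.py <<'E'
from fit import *
from cell import *
ps=[read_camera("top"),read_camera("scene")]
# marks
def th(v): return np.array([np.cos(v),np.sin(v)])
def marks(x,y,yaw):
    o=[]
    for a in(.65,1.35):
        for k in(0,np.pi):
            b=np.pi/2-a+k;d=.053*th(b);c,s=np.cos(yaw),np.sin(yaw);o.append([x+c*d[0]-s*d[1],y+s*d[0]+c*d[1],.09])
    return np.array(o)
g0=(.58,.075,np.pi-.09)
if 1:
    from scipy.ndimage import label,center_of_mass
    data=[]
    for p in ps:
        im=p["img"].astype(int);b,g,r=im[...,0],im[...,1],im[...,2]
        W=np.zeros(b.shape,bool);c=proj(p,[[.58,.075,.09]])[0].astype(int);W[c[1]-45:c[1]+45,c[0]-45:c[0]+45]=1
        pts=[]
        for w in((g-np.maximum(r,b)),(r-np.maximum(g,b))):
            w=np.where(W&(w>25),w,0);L,n=label(w>0)
            cs=[(w[L==i+1].sum(),)+center_of_mass(w,L,i+1) for i in range(n)];cs.sort(reverse=True)
            pts.append([(c[2],c[1]) for c in cs[:4]]);print([(round(c[2],1),round(c[1],1),int(c[0])) for c in cs[:4]])
        data.append(pts)
E
python3 look.py
```

```text
[(np.float64(273.7), np.float64(216.3), 444), (np.float64(306.4), np.float64(247.5), 351)]
[(np.float64(322.9), np.float64(236.4), 30596), (np.float64(260.1), np.float64(196.9), 20165), (np.float64(292.4), np.float64(254.5), 467), (np.float64(287.5), np.float64(209.5), 458)]
[(np.float64(297.2), np.float64(250.3), 426), (np.float64(244.0), np.float64(244.7), 343)]
[(np.float64(232.2), np.float64(215.2), 23220), (np.float64(296.2), np.float64(218.8), 19242), (np.float64(225.5), np.float64(257.9), 8822), (np.float64(287.0), np.float64(260.9), 381)]
```

```bash
cat >> look.py <<'E'
    R=[[(287.5,209.5),(292.4,254.5)],[(254.6,234.8),(287.0,260.9)]]
    obs=[]
    for i,p in enumerate(ps):
        im=p["img"].astype(int);b,g,r=im[...,0],im[...,1],im[...,2]
        o=[]
        for k,(w,seeds) in enumerate((((g-np.maximum(r,b)),data[i][0][:2]),((r-np.maximum(g,b)),R[i]))):
            for s in seeds:
                u0,v0=np.round(s).astype(int);q=np.clip(w[v0-4:v0+5,u0-4:u0+5]-12,0,None).astype(float);vv,uu=np.mgrid[v0-4:v0+5,u0-4:u0+5]
                o.append((k,(q*uu).sum()/q.sum(),(q*vv).sum()/q.sum()))
        obs.append(o)
    def res(v,cams=(0,1)):
        e=[]
        for i in cams:
            u=proj(ps[i],marks(*v[:3]))
            for k,a,b in obs[i]:
                c=u[2*k:2*k+2]-[a,b];j=np.argmin((c**2).sum(1));e+=list(c[j])
        return e
    for cams in((0,),(1,),(0,1)):
        r=least_squares(lambda v:res(v,cams),g0);print("throat",cams,r.x.round(4),np.round(r.fun,1))
# masks by colour
def colmask(p,c,half,f):
    im=p["img"].astype(float);m=np.zeros(im.shape[:2]);c=np.round(c).astype(int);w=(c[0]-half,c[1]-half,c[0]+half,c[1]+half)
    m[w[1]:w[3],w[0]:w[2]]=f(im[w[1]:w[3],w[0]:w[2]]);return m,w
def lidm(a): # dark grey
    return np.where(a.max(2)<105,1.,0)*(a.max(2)-a.min(2)<26)
if __name__=="__main__":
    for tgt,parts,x0,z in(("lid",LID,(.50,-.198,.3-np.pi/2),0),("scraper",SCR,(.505,.275,np.pi+.1),0)):
        ob=[]
        for i,p in enumerate(ps):
            d=masks_of(tgt,p)[0];m=d["pixels"].astype(float);v,u=np.nonzero(m);c=(u.mean(),v.mean());half=34
            w=(int(c[0])-half,int(c[1])-half,int(c[0])+half,int(c[1])+half);ob.append((p,m,w))
        for sel in([0],[1],[0,1]):
            r=fit([ob[i] for i in sel],parts,x0,z);print(tgt,sel,r[0].round(4),round(r[1],1))
        for i,(p,m,w) in enumerate(ob):
            q=T(parts,*r[0],z);im=p["img"].copy();k=6
            o=cv2.resize(im[w[1]:w[3],w[0]:w[2]],None,fx=k,fy=k,interpolation=cv2.INTER_CUBIC)
            for P in q:
                h=cv2.convexHull(((proj(p,P)-[w[0],w[1]]+.5)*k).astype(np.int32));cv2.polylines(o,[h],True,(0,0,255),1)
            cs,_=cv2.findContours(cv2.resize(m[w[1]:w[3],w[0]:w[2]].astype(np.uint8),None,fx=k,fy=k,interpolation=0),0,1);cv2.drawContours(o,cs,-1,(0,255,0),1)
            cv2.imwrite(f"pics/fit_{tgt}{i}.png",cv2.resize(o,(390,390)))
        a=np.hstack([cv2.imread(f"pics/fit_{tgt}{i}.png") for i in(0,1)]);cv2.imwrite(f"pics/fit_{tgt}.png",a)
E
python3 look.py
```

```text
[(np.float64(273.7), np.float64(216.3), 445), (np.float64(306.4), np.float64(247.5), 353)]
[(np.float64(322.9), np.float64(236.4), 30388), (np.float64(260.1), np.float64(196.9), 19991), (np.float64(292.4), np.float64(254.5), 465), (np.float64(287.5), np.float64(209.5), 452)]
[(np.float64(297.2), np.float64(250.4), 388), (np.float64(244.0), np.float64(244.7), 340)]
[(np.float64(232.2), np.float64(215.1), 23152), (np.float64(296.0), np.float64(218.7), 18715), (np.float64(225.5), np.float64(257.7), 8908), (np.float64(287.0), np.float64(261.0), 384)]
throat (0,) [0.5906 0.0632 3.0518] [ 0.   0.   0.1 -0.   0.  -0.1 -0.1  0.1]
throat (1,) [0.5898 0.0632 3.0469] [-0.   0.1 -0.1 -0.  -0.1 -0.2  0.1  0.1]
throat (0, 1) [0.5903 0.0631 3.0495] [ 0.1  0.2  0.1  0.1  0.1  0.1 -0.1  0.3 -0.1 -0.1 -0.2 -0.2 -0.2 -0.3
  0.1 -0.1]
lid [0] [ 0.5002 -0.1961 -1.2619] 29.8
lid [1] [ 0.4977 -0.195  -1.145 ] 57.0
lid [0, 1] [ 0.4991 -0.1956 -1.1849] 109.2
scraper [0] [0.5123 0.2764 3.3726] 48.4
scraper [1] [0.5068 0.276  3.4206] 106.8
scraper [0, 1] [0.5085 0.2759 3.3834] 234.4
```

View pics/fit_lid.png

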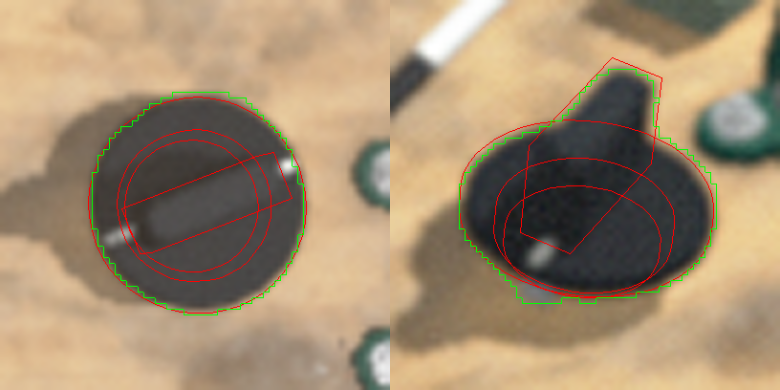

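View pics/fit_scraper.png

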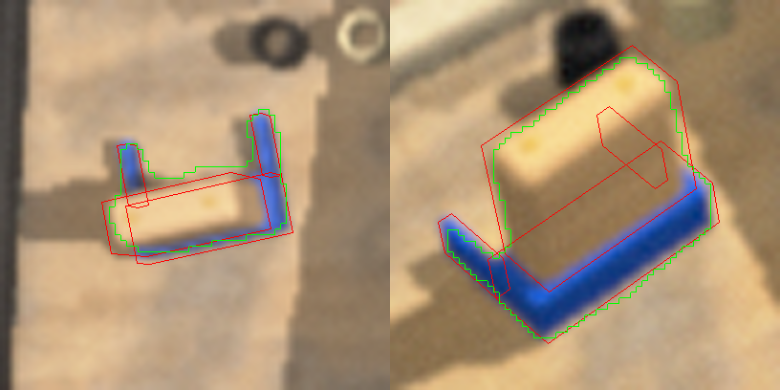

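```bash
cat > look2.py <<'E'
from fit import *
ps=[read_camera("top"),read_camera("scene")]
def softblue(p):
    im=p["img"].astype(float);return np.clip((im[...,0]-im[...,2]+0)/90,0,1)
def bcost(v,sel,z=0,ret=False):
    q=T(SCR,*v,z);e=0
    for i in sel:
        p=ps[i];w=wins[i];m=softblue(p)[w[1]:w[3],w[0]:w[2]]
        a=render(p,q[:3],w)*(1-render(p,[q[3]],w));e+=((a-m)**2).sum()
    return e
wins=[]
for p in ps:
    c=proj(p,[[.51,.275,.02]])[0].astype(int);wins.append((c[0]-34,c[1]-34,c[0]+34,c[1]+34))
for sel in([0],[1],[0,1]):
    x0=np.array([.51,.276,3.35])
    for k in range(3):
        sim=np.vstack([x0]+[x0+np.eye(3)[i]*[.004,.004,.06][i] for i in range(3)])
        r=minimize(bcost,x0,args=(sel,),method="Nelder-Mead",options=dict(initial_simplex=sim,xatol=1e-5,fatol=.01));x0=r.x
    print("scr",sel,r.x.round(4),round(r.fun,1))
for i,(p,w) in enumerate(zip(ps,wins)):
    o=cv2.resize(p["img"][w[1]:w[3],w[0]:w[2]],None,fx=6,fy=6,interpolation=cv2.INTER_CUBIC)
    for P in T(SCR,*r.x): cv2.polylines(o,[cv2.convexHull(((proj(p,P)-[w[0],w[1]]+.5)*6).astype(np.int32))],True,(0,0,255),1)
    cv2.imwrite(f"pics/f{i}.png",cv2.resize(o,(390,390)))
cv2.imwrite("pics/fit_scr2.png",np.hstack([cv2.imread(f"pics/f{i}.png") for i in(0,1)]))
p=ps[0];c=proj(p,[[.5,-.1955,.0235]])[0];im=p["img"].astype(float).min(2)
vv,uu=np.mgrid[0:480,0:640];rr=np.hypot(uu-c[0],vv-c[1])
pts=[]
for s in(-1,1):
    m=(rr>9)&(rr<19.5)&((uu-c[0])*s>4)&(im>110)&(p["img"].astype(int).max(2)-im<40)
    w=(im-90)*m;print(s,m.sum());P=unproj(p,[(w*uu).sum()/w.sum(),(w*vv).sum()/w.sum()],.0235)[0];pts.append(P);print(P)
d=pts[1]-pts[0];print("lid yaw",np.arctan2(d[1],d[0]),"mid",(pts[0]+pts[1])/2)
E
python3 look2.py
```

```text
scr [0] [0.5111 0.2785 3.3441] 23.3
scr [1] [0.5117 0.2766 3.3688] 47.3
scr [0, 1] [0.5114 0.2776 3.346 ] 77.9
-1 9
[ 0.4853     -0.16225141  0.0235    ]
1 11
[ 0.51648847 -0.23417474  0.0235    ]
lid yaw -1.1616345585657262 mid [ 0.50089423 -0.19821307  0.0235    ]
```

View pics/fit_scr2.png

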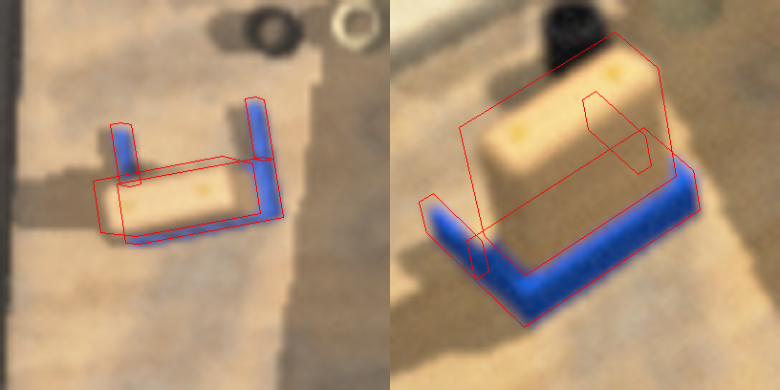

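```bash
cat > chips.py <<'E'
from h import *
from scipy.ndimage import label
TH=np.array([.5903,.0631]);YAW=3.0495
def tomill(P):
    d=np.asarray(P)[...,:2]-TH;c,s=np.cos(YAW),np.sin(YAW);return np.stack([d[...,0]*c+d[...,1]*s,-d[...,0]*s+d[...,1]*c],-1)
if __name__=="__main__":
  print(get_obs()["time_s"])
  for n in("top","scene"):
    p=read_camera(n);im=p["img"].astype(int);w=im[...,1]-im[...,2];m=(w>35)
    c=proj(p,[[.55,.07,.09]])[0].astype(int);M=np.zeros_like(m);M[c[1]-60:c[1]+60,c[0]-50:c[0]+50]=1;L,k=label(m&M)
    for i in range(1,k+1):
        v,u=np.nonzero(L==i)
        if len(v)<25: continue
        P=unproj(p,[u.mean(),v.mean()],.097)[0];print(n,len(v),u.mean().round(1),v.mean().round(1),P.round(4),tomill(P).round(4))
E
python3 chips.py
```

```text
1.8
top 32 284.4 255.1 [0.5359 0.0736 0.097 ] [ 0.0551 -0.0055]
top 34 288.8 266.9 [0.5091 0.0627 0.097 ] [0.0809 0.0079]
top 33 283.0 277.5 [0.4845 0.0754 0.097 ] [ 0.1065 -0.0025]
scene 70 280.0 262.4 [0.5339 0.074  0.097 ] [ 0.0572 -0.0057]
scene 149 292.6 273.2 [0.4952 0.0698 0.097 ] [0.0953 0.0021]
```

```bash
cat > plan.py <<'E'
from h import *
from scipy.spatial.transform import Rotation as Ro
import sys
def pose():
    o=get_obs();return o["tool_pos"],Ro.from_euler("xyz",o["tool_rot"],degrees=True),o
def down(yaw): return Ro.from_euler("xyz",[180,0,yaw],degrees=True)
def plan(wps,g,rmax=.06,amax=10,dec=3):
    """wps: (x,y,z,yaw,[rows])"""
    p,R,o=pose();out=[]
    for w in wps:
        P=np.array(w[:3]);Q=down(w[3]);rv=(R.inv()*Q).as_rotvec(degrees=True)
        n=max(int(np.ceil(max(np.abs(P-p).max()*1.0/rmax,np.linalg.norm(P-p)/.062,np.linalg.norm(rv)/amax))),1)
        if len(w)>4:n=max(n,w[4])
        st=p.copy();R0=R
        for i in range(n):
            T_=st+(P-st)*(i+1)/n;RT=R0*Ro.from_rotvec(rv*(i+1)/n,degrees=True)
            d=R.inv().apply(T_-p).round(dec);a=(R.inv()*RT).as_rotvec(degrees=True).round(1)
            out.append(" ".join(f"{v:g}" for v in [g,*(d+0),*(a+0)]))
            p=p+R.apply(d);R=R*Ro.from_rotvec(a,degrees=True)
    print(len(out),"rows:","; ".join(out));print("end",p.round(4),R.as_euler("xyz",degrees=True).round(2))
def st():
    o=get_obs();print("t",round(o["time_s"],2),"pos",o["tool_pos"].round(4),"rot",o["tool_rot"].round(2),"F",o["force"].round(1),"M",o["wrist_torque"].round(2),"w",round(o["grip_width"],4),"q",o["qpos"].round(0))
E
python3 -c "
from plan import *
plan([(.47,-.32,.29,62),(.55,0,.27,85),(.511,.277,.22,101.7)],1)"
```

```text
17 rows: 1 0.053 -0.03 0 0 0 -6.7; 1 0.057 -0.023 0.001 0 0 -6.8; 1 0.058 -0.017 0 0 0 -6.7; 1 0.061 -0.01 0 0 0 -6.7; 1 0.061 -0.002 0.001 0 0 -6.8; 1 0.061 0.004 0 0 0 -6.7; 1 0.053 -0.013 0.003 0 0 -3.8; 1 0.054 -0.01 0.004 0 0 -3.9; 1 0.055 -0.006 0.003 0 0 -3.8; 1 0.055 -0.002 0.003 0 0 -3.8; 1 0.055 0.001 0.004 0 0 -3.9; 1 0.054 0.005 0.003 0 0 -3.8; 1 0.055 -0.013 0.01 0 0 -3.3; 1 0.055 -0.009 0.01 0 0 -3.4; 1 0.055 -0.006 0.01 0 0 -3.3; 1 0.056 -0.003 0.01 0 0 -3.4; 1 0.056 0 0.01 0 0 -3.3
end [0.5108 0.2766 0.2202] [-180.      0.    101.69]
```

Request:
carry_out(increments="1 0.053 -0.03 0 0 0 -6.7; 1 0.057 -0.023 0.001 0 0 -6.8; 1 0.058 -0.017 0 0 0 -6.7; 1 0.061 -0.01 0 0 0 -6.7; 1 0.061 -0.002 0.001 0 0 -6.8; 1 0.061 0.004 0 0 0 -6.7; 1 0.053 -0.013 0.003 0 0 -3.8; 1 0.054 -0.01 0.004 0 0 -3.9; 1 0.055 -0.006 0.003 0 0 -3.8; 1 0.055 -0.002 0.003 0 0 -3.8; 1 0.055 0.001 0.004 0 0 -3.9; 1 0.054 0.005 0.003 0 0 -3.8; 1 0.055 -0.013 0.01 0 0 -3.3; 1 0.055 -0.009 0.01 0 0 -3.4; 1 0.055 -0.006 0.01 0 0 -3.3; 1 0.056 -0.003 0.01 0 0 -3.4; 1 0.056 0 0.01 0 0 -3.3", force=20)

```text
time_s: 4.03
tool_pos: [0.5017, 0.2978, 0.2178]
tool_rot: [179.4, 0.5, 103.5]
force: [1.1, 0.1, -0.2]
grip_width: 0.0869
```

```bash
python3 -c "
from plan import *
st()
plan([(.511,.277,.22,101.7,3),(.511,.277,.098,101.7,5)],1)"
```

```text
t 4.03 pos [0.5017 0.2978 0.2178] rot [179.37   0.53 103.48] F [ 1.1  0.1 -0.2] M [ 0.   -0.11  0.02] w 0.0869 q [  7.  19. -48.  97.  16.  70. -32.]
8 rows: 1 -0.007 0.001 -0.001 0.2 0.2 0.6; 1 -0.008 0.002 0 0.2 0.1 0.6; 1 -0.007 0.001 -0.001 0.2 0.2 0.6; 1 0 0 0.024 0 0 0; 1 0 0 0.025 0 0 0; 1 0 0 0.024 0 0 0; 1 0 0 0.025 0 0 0; 1 0 0 0.024 0 0 0
end [0.5106 0.2772 0.0979] [1.7996e+02 2.0000e-02 1.0169e+02]
```

Request:
carry_out(increments="1 0 0 0 0 0 0; 1 -0.014 0.003 -0.001 0 0 1; 1 -0.004 0 0 0 0 0.5; 1 0 0 0 0 0 0")

```text
time_s: 4.53
tool_pos: [0.5081, 0.2818, 0.2188]
tool_rot: [179.4, 0.5, 102.1]
force: [0.2, -0.4, 1.0]
grip_width: 0.0871
```

```bash
python3 -c "
from plan import *
st()
plan([(.511,.277,.16,101.7,3),(.511,.277,.098,101.7,3)],1)"
```

```text
t 4.53 pos [0.5081 0.2818 0.2188] rot [179.41   0.46 102.1 ] F [ 0.2 -0.4  1. ] M [-0.09 -0.09 -0.  ] w 0.0871 q [  8.  18. -48.  98.  15.  70. -31.]
6 rows: 1 -0.002 0 0.02 0.2 0.2 0.1; 1 -0.001 0.001 0.019 0.2 0.1 0.2; 1 -0.002 0 0.02 0.2 0.2 0.1; 1 0 0 0.021 0 0 0; 1 0 0 0.02 0 0 0; 1 0 0 0.021 0 0 0
end [0.5106 0.2769 0.0978] [-1.7999e+02 -5.0000e-02  1.0170e+02]
```

Request:
carry_out(increments="1 -0.002 0 0.02 0.2 0.2 0.1; 1 -0.001 0.001 0.019 0.2 0.1 0.2; 1 -0.002 0 0.02 0.2 0.2 0.1; 1 0 0 0.02 0 0 0; 1 0 0 0.015 0 0 0; 1 0 0 0 0 0 0")

```text
time_s: 5.28
tool_pos: [0.5101, 0.274, 0.116]
tool_rot: [-179.7, -0.0, 101.5]
force: [0.4, -0.5, 0.4]
grip_width: 0.0871
```

```bash
python3 -c "
from plan import *
st()
plan([(.511,.277,.098,101.7,2)],1)
p=read_camera('top');crop(p,'ta',(210,250),45,6)"
```

```text
t 5.28 pos [0.5101 0.274  0.116 ] rot [-1.7973e+02 -2.0000e-02  1.0150e+02] F [ 0.4 -0.5  0.4] M [-0.02 -0.11  0.01] w 0.0871 q [  6.  25. -45. 103.  20.  60. -34.]
2 rows: 1 0.001 0.001 0.009 -0.1 0 -0.1; 1 0.002 0.001 0.009 -0.2 0 -0.1
end [0.5114 0.2773 0.098 ] [ 1.7997e+02 -2.0000e-02  1.0170e+02]
```

View pics/ta.png

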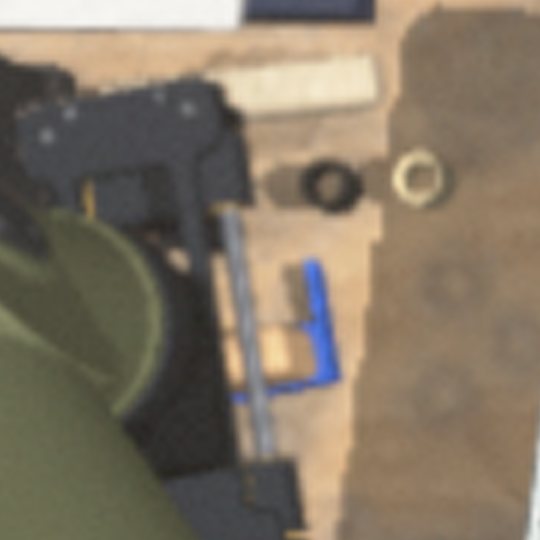

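Request:
carry_out(increments="1 0.001 0.001 0.009 -0.1 0 -0.1; 1 0.002 0.001 0.009 -0.2 0 -0.1; 1 0 0 0 0 0 0; 0 0 0 0 0 0 0; 0 0 0 0 0 0 0; 0 0 0 0 0 0 0; 0 0 0 0 0 0 0; 0 0 0 0 0 0 0", force=30)

```text
time_s: 6.32
tool_pos: [0.5134, 0.2791, 0.1002]
tool_rot: [179.6, -0.1, 101.7]
force: [0.8, -0.2, -0.6]
grip_width: 0.0444
```

```bash
python3 -c "
from plan import *
st()
"
```

```text
t 6.33 pos [0.5134 0.2791 0.1002] rot [ 1.7959e+02 -9.0000e-02  1.0173e+02] F [ 0.8 -0.2 -0.6] M [-0.03 -0.12  0.01] w 0.0444 q [  5.  27. -44. 103.  22.  58. -35.]
```

Request:
carry_out(increments="0 0 0 0 0 0 0; 0 0 0 0 0 0 0; 0 0 0 0 0 0 0; 0 0 0 0 0 0 0; 0 0 0 0 0 0 0")

```text
time_s: 6.95
tool_pos: [0.5129, 0.2791, 0.1002]
tool_rot: [179.6, -0.1, 101.7]
force: [-1.0, 0.2, 0.9]
grip_width: 0.0218
```

```bash
python3 -c "
from plan import *
st()
plan([(.5134,.279,.26,101.7)],0)
"
```

```text
t 6.95 pos [0.5129 0.2791 0.1002] rot [ 1.7965e+02 -7.0000e-02  1.0174e+02] F [-1.   0.2  0.9] M [-0.07  0.09  0.03] w 0.0218 q [  5.  27. -44. 103.  22.  58. -35.]
3 rows: 0 0 0 -0.053 0.1 0 0; 0 0 0.001 -0.054 0.1 0 0; 0 0 0 -0.053 0.2 -0.1 0
end [0.5132 0.279  0.2602] [-1.7995e+02  3.0000e-02  1.0174e+02]
```

Request:
carry_out(increments="0 0 0 -0.03 0.1 0 0; 0 0 0 -0.05 0.1 0 0; 0 0 0 -0.05 0.2 -0.1 0; 0 0 0 -0.01 0 0 0; 0 0 0 0 0 0 0")

```text
time_s: 7.58
tool_pos: [0.5122, 0.2777, 0.2416]
tool_rot: [-179.8, 0.1, 101.7]
force: [-0.1, 0.0, -1.3]
grip_width: 0.0218
```

```bash
python3 -c "
from plan import *
st()
plan([(.444,.077,.24,84.7,5)],0,rmax=.045)
"
```

```text
t 7.58 pos [0.5122 0.2777 0.2416] rot [-1.7979e+02  8.0000e-02  1.0173e+02] F [-0.1  0.  -1.3] M [-0.07 -0.1  -0.01] w 0.0218 q [  9.  18. -48.  95.  14.  73. -30.]
5 rows: 0 -0.037 -0.022 0 0 0 3.4; 0 -0.037 -0.019 0.001 -0.1 0 3.4; 0 -0.039 -0.017 0 0 0.1 3.4; 0 -0.04 -0.015 0.001 -0.1 0 3.4; 0 -0.04 -0.012 0 0 0 3.4
end [0.4439 0.0774 0.24  ] [1.800e+02 1.000e-02 8.473e+01]
```

Request:
carry_out(increments="0 -0.037 -0.022 0 0 0 3.4; 0 -0.037 -0.019 0.001 -0.1 0 3.4; 0 -0.039 -0.017 0 0 0.1 3.4; 0 -0.04 -0.015 0.001 -0.1 0 3.4; 0 -0.03 -0.012 0 0 0 3.4; 0 0 0 0 0 0 0; 0 0 0 0 0 0 0")

```text
time_s: 8.45
tool_pos: [0.4362, 0.0798, 0.2276]
tool_rot: [-179.0, 0.1, 84.1]
force: [1.3, 0.2, -0.4]
grip_width: 0.0216
```

```bash
python3 -c "
from plan import *
st()
plan([(.444,.077,.24,84.7,2)],0)
for n in('top','scene'):
    p=read_camera(n);c=proj(p,[[.47,.077,.15]])[0];crop(p,'b'+n,c,60,5)
a=np.hstack([cv2.resize(cv2.imread('pics/b%s.png'%n),(400,400)) for n in('top','scene')]);cv2.imwrite('pics/b.png',a)
"
```

```text
t 8.45 pos [0.4362 0.0798 0.2276] rot [-1.7896e+02  6.0000e-02  8.4150e+01] F [ 1.3  0.2 -0.4] M [ 0.03 -0.1   0.02] w 0.0216 q [ 29.  -3. -41. 114.  -2.  69. -17.]
2 rows: 0 -0.001 0.004 -0.006 -0.5 0 -0.3; 0 -0.001 0.004 -0.007 -0.5 0.1 -0.3
end [0.4441 0.077  0.2405] [-1.7996e+02 -4.0000e-02  8.4740e+01]
```

View pics/b.png

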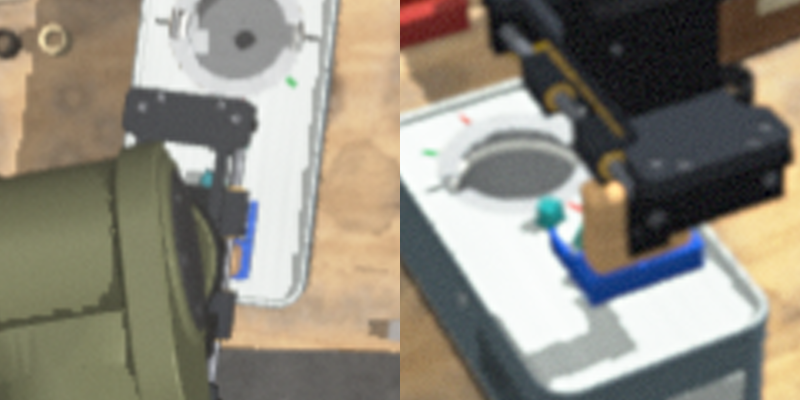

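Request:
carry_out(increments="0 -0.001 0.004 -0.004 -0.5 0 -0.3; 0 -0.001 0.003 -0.004 -0.5 0.1 -0.3; 0 0 0 0 0 0 0; 0 0 0 0 0 0 0")

```text
time_s: 9.05
tool_pos: [0.4445, 0.0797, 0.2363]
tool_rot: [180.0, -0.2, 85.1]
force: [-0.3, 0.2, -0.6]
grip_width: 0.0217
```

```bash
cat > held.py <<'E'
from plan import *
from fit import *
st()
p=read_camera("scene");o=get_obs();t=o["tool_pos"];z=t[2]-.1002
im=p["img"].astype(float);B=np.clip((im[...,0]-im[...,2])/90,0,1)
c=proj(p,[[t[0],t[1],z+.01]])[0].astype(int);w=(c[0]-34,c[1]-30,c[0]+30,c[1]+26)
m=B[w[1]:w[3],w[0]:w[2]]
def cost(v):
    q=T(SCR,v[0],v[1],v[2],z);a=render(p,q[:3],w);g=render(p,[q[3]],w)
    return (((a-m)**2)*(1-g)).sum()
x0=np.array([t[0],t[1],np.radians(o["tool_rot"][2]+90)])
for k in range(3):
    sim=np.vstack([x0]+[x0+np.eye(3)[i]*[.004,.004,.06][i] for i in range(3)])
    r=minimize(cost,x0,method="Nelder-Mead",options=dict(initial_simplex=sim,xatol=1e-5,fatol=.01));x0=r.x
print("held",r.x.round(4),r.fun,"off",(r.x[:2]-t[:2]).round(4),np.degrees(r.x[2])-o["tool_rot"][2])
k=8;oo=cv2.resize(p["img"][w[1]:w[3],w[0]:w[2]],None,fx=k,fy=k,interpolation=cv2.INTER_CUBIC)
for P in T(SCR,*r.x,z)[:3]: cv2.polylines(oo,[cv2.convexHull(((proj(p,P)-[w[0],w[1]]+.5)*k).astype(np.int32))],True,(0,0,255),1)
cv2.imwrite("pics/held.png",oo)
E
python3 held.py; python3 -c "
from plan import *
plan([(.444,.077,.24,84.7,2)],0)"
```

```text
t 9.05 pos [0.4445 0.0797 0.2363] rot [ 1.7997e+02 -1.6000e-01  8.5110e+01] F [-0.3  0.2 -0.6] M [ 0.05 -0.11  0.03] w 0.0217 q [ 30.  -3. -41. 113.  -2.  69. -16.]
held [0.447  0.0768 3.0316] 44.258888181937735 off [ 0.0025 -0.0029] 88.58468756902116
2 rows: 0 -0.001 0 -0.002 0 -0.1 0.2; 0 -0.002 0 -0.002 0 -0.1 0.2
end [0.4442 0.0767 0.2403] [1.7997e+02 5.0000e-02 8.4710e+01]
```

View pics/held.png

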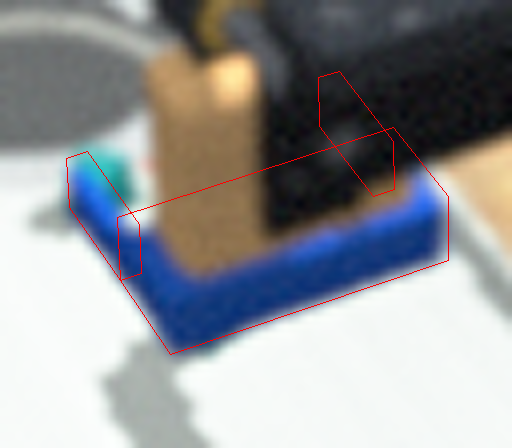

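Request:
carry_out(increments="0 0 0 0.012 0 0 0.2; 0 0 0 0.012 0 0 0.2; 0 0 0 0.01 0 0 0; 0 0 0 0.005 0 0 0; 0 0 0 0 0 0 0")

```text
time_s: 9.72
tool_pos: [0.4435, 0.0796, 0.1933]
tool_rot: [-179.9, -0.1, 84.7]
force: [-0.8, 0.1, -0.3]
grip_width: 0.0218
```

```bash
python3 -c "
from plan import *
st()
plan([(.444,.079,.1915,84.7,2)],0,dec=4)"
```

```text
t 9.72 pos [0.4435 0.0796 0.1933] rot [-1.7989e+02 -1.4000e-01  8.4680e+01] F [-0.8  0.1 -0.3] M [ 0.02 -0.09 -0.03] w 0.0218 q [ 29.  -0. -42. 116.  -0.  64. -18.]
2 rows: 0 -0.0003 0.0003 0.0009 -0.1 -0.1 0; 0 -0.0003 0.0002 0.0009 0 0 0
end [0.444  0.079  0.1915] [-1.7999e+02 -4.0000e-02  8.4680e+01]
```

Request:
carry_out(increments="0 0 0 0.0015 0 0 0; 0 0 0.008 0 0 0 0; 0 0 0.012 0 0 0 0; 0 0 0.012 0 0 0 0; 0 0 0.012 0 0 0 0; 0 0 0.006 0 0 0 0")

```text
time_s: 10.48
tool_pos: [0.4981, 0.0744, 0.1927]
tool_rot: [180.0, -0.2, 84.6]
force: [-2.8, -0.6, 2.0]
grip_width: 0.0215
```

```bash
python3 -c "
from plan import *
st()
e=np.array([.5903,.0631])+np.array([-.99576,.092])*.029+[0,.0025]
plan([(*e,.1915,84.7,6)],0,dec=4)
p=read_camera('scene');c=proj(p,[[.52,.077,.12]])[0];crop(p,'c',c,60,5)"
```

```text
t 10.47 pos [0.4981 0.0744 0.1927] rot [ 1.7998e+02 -1.7000e-01  8.4620e+01] F [-2.8 -0.6  2. ] M [-0.1   0.8   0.02] w 0.0215 q [ 28.   8. -42. 110.   6.  65. -21.]
6 rows: 0 0 0.0106 0.0002 0 0 0; 0 -0.0001 0.0106 0.0002 0 -0.1 0; 0 0 0.0106 0.0002 0 0 0; 0 0 0.0106 0.0002 0 0 -0.1; 0 -0.0001 0.0106 0.0002 0 0 0; 0 0 0.0106 0.0002 0 -0.1 0
end [0.5614 0.0683 0.1915] [1.7998e+02 3.0000e-02 8.4720e+01]
```

View pics/c.png

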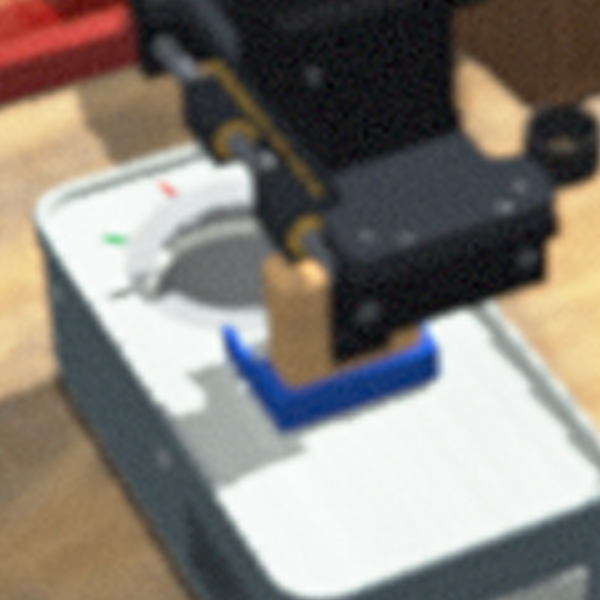

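Request:
carry_out(increments="0 0 0.011 0 0 0 0; 0 0 0.011 0 0 0 0; 0 0 0.011 0 0 0 0; 0 0 0.011 0 0 0 0; 0 0 0.01 0 0 0 0; 0 0 0.008 0 0 0 0; 0 0 0 0 0 0 0; 0 0 0 0 0 0 0")

```text
time_s: 11.52
tool_pos: [0.5642, 0.0681, 0.1921]
tool_rot: [-180.0, -0.2, 84.6]
force: [-0.0, 0.0, -0.5]
grip_width: 0.0215
```

```bash
cat > v.py <<'E'
from plan import *
import sys
st()
x,y,z,h,k=map(float,sys.argv[2:7])
for n in('top','scene'):
    p=read_camera(n);c=proj(p,[[x,y,z]])[0];crop(p,'b'+n,c,int(h),int(k))
a=np.hstack([cv2.resize(cv2.imread('pics/b%s.png'%n),(400,400)) for n in('top','scene')]);cv2.imwrite('pics/%s.png'%sys.argv[1],a)
E
python3 v.py d .57 .07 .1 50 8
```

```text
t 11.53 pos [0.5642 0.0681 0.1921] rot [-179.98   -0.19   84.6 ] F [-0.   0.  -0.5] M [ 0.   -0.1   0.03] w 0.0215 q [ 25.  17. -40. 101.  11.  66. -24.]
```

View pics/d.png

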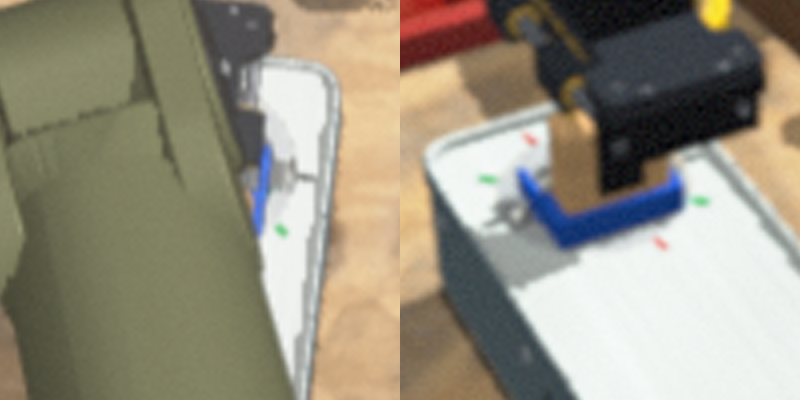

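Request:
carry_out(increments="0 0 0 -0.02 0 0 0; 0 0 -0.01 -0.03 0 0 0; 0 0 -0.02 -0.02 0 0 0; 0 0.02 -0.03 0 0 0 -2; 0 0.035 -0.02 0 0 0 -4; 0 0.04 0.005 0 0 0 -4; 0 0.04 0.01 0 0 0 -4; 0 0.03 0.01 0 0 0 -3; 0 0 0 0 0 0 0; 0 0 0 0 0 0 0")

```text
time_s: 12.88
tool_pos: [0.5004, 0.2551, 0.276]
tool_rot: [179.2, -0.1, 102.9]
force: [0.4, -0.8, -0.7]
grip_width: 0.0216
```

```bash
python3 v.py e .57 .07 .1 60 8;  python3 -c "
from plan import *
plan([(.507,.279,.24,101.7,2),(.507,.279,.105,101.7,8)],0)"
```

```text
t 12.88 pos [0.5004 0.2551 0.276 ] rot [ 1.7920e+02 -1.1000e-01  1.0292e+02] F [ 0.4 -0.8 -0.7] M [ 0.01 -0.13 -0.03] w 0.0216 q [ 15.  13. -51.  96.  11.  75. -25.]
10 rows: 0 0.011 0.006 0.018 0.4 -0.1 0.6; 0 0.011 0.005 0.018 0.4 0 0.5; 0 0 0 0.017 0 0 0; 0 0 0 0.017 0 0 0; 0 0 0 0.017 0 0 0; 0 0 0 0.017 0 0 0; 0 0 0 0.016 0 0 0; 0 0 0 0.017 0 0 0; 0 0 0 0.017 0 0 0; 0 0 0 0.017 0 0 0
end [0.5069 0.2785 0.1051] [ 1.7999e+02 -1.0000e-02  1.0174e+02]
```

View pics/e.png

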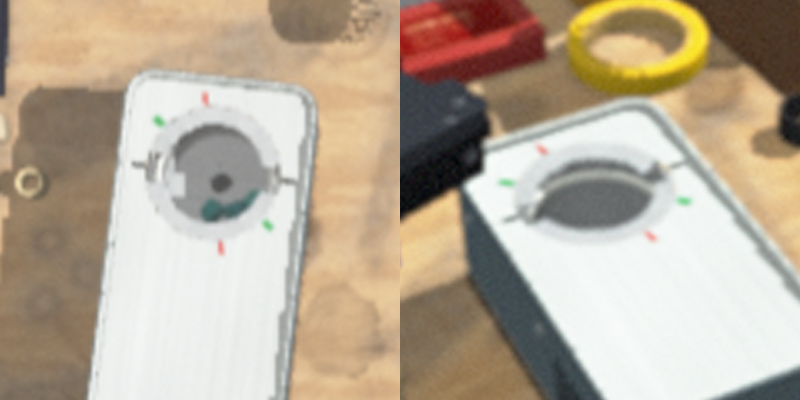

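Request:
carry_out(increments="0 0.011 0.006 0.018 0.4 -0.1 0.6; 0 0.011 0.005 0.018 0.4 0 0.5; 0 0 0 0.02 0 0 0; 0 0 0 0.025 0 0 0; 0 0 0 0.025 0 0 0; 0 0 0 0.025 0 0 0; 0 0 0 0.02 0 0 0; 0 0 0 0.005 0 0 0; 0 0 0 0 0 0 0; 0 0 0 0 0 0 0")

```text
time_s: 14.22
tool_pos: [0.5107, 0.2674, 0.1151]
tool_rot: [179.8, 0.5, 100.9]
force: [0.5, -0.3, -0.6]
grip_width: 0.0213
```

```bash
python3 -c "
from plan import *
st()
plan([(.507,.279,.1,101.7,2)],0,dec=4)"
```

```text
t 14.22 pos [0.5107 0.2674 0.1151] rot [179.82   0.47 100.91] F [ 0.5 -0.3 -0.6] M [-0.02 -0.09  0.07] w 0.0213 q [  8.  25. -46. 104.  21.  60. -36.]
2 rows: 0 0.0061 -0.0008 0.0075 0.1 0.2 -0.4; 0 0.0061 -0.0007 0.0075 0.1 0.3 -0.4
end [0.507 0.279 0.1  ] [-1.7997e+02 -3.0000e-02  1.0171e+02]
```

Request:
carry_out(increments="0 0 -0.003 0.006 0.1 0.3 0; 0 0 0 0.005 0 0.2 0; 0 0 0 0.004 0 0 0; 0 0 0 0.002 0 0 0; 0 0 0 0 0 0 0")

```text
time_s: 14.85
tool_pos: [0.5087, 0.2676, 0.1004]
tool_rot: [179.7, -0.0, 100.9]
force: [-0.2, 0.7, -0.8]
grip_width: 0.0221
```

```bash
python3 -c "
from plan import *
st()"
```

```text
t 14.85 pos [0.5087 0.2676 0.1004] rot [ 1.7974e+02 -3.0000e-02  1.0091e+02] F [-0.2  0.7 -0.8] M [ 0.03 -0.17  0.02] w 0.0221 q [  8.  26. -46. 105.  22.  58. -36.]
```

Within a fraction of a millimetre of the bench; press lightly, then open.

Request:
carry_out(increments="0 0 0 0.001 0 0 0; 1 0 0 0 0 0 0; 1 0 0 0 0 0 0; 1 0 0 0 0 0 0; 1 0 0 0 0 0 0; 1 0 0 0 0 0 0; 1 0 0 0 0 0 0; 1 0 0 0 0 0 0")

```text
time_s: 15.85
tool_pos: [0.5089, 0.2679, 0.0996]
tool_rot: [179.7, -0.0, 100.9]
force: [-0.2, 0.0, -0.0]
grip_width: 0.0825
```

```bash
python3 -c "
from plan import *
st()"
```

```text
t 15.85 pos [0.5089 0.2679 0.0996] rot [ 1.7974e+02 -3.0000e-02  1.0091e+02] F [-0.2  0.  -0. ] M [-0.04 -0.11  0.  ] w 0.0825 q [  8.  26. -46. 105.  22.  58. -36.]
```

```bash
python3 -c "
from plan import *
plan([(.509,.268,.26,101),(.56,.1,.28,100),(.54,-.1,.27,108),(.4995,-.1965,.20,113.4)],1)
p=read_camera('top');s=read_camera('scene')
crop(p,'vt',(430,275),40,10);crop(s,'vs',(455,235),50,8)
a=np.hstack([cv2.resize(cv2.imread('pics/%s.png'%n),(400,400)) for n in('vt','vs')]);cv2.imwrite('pics/v.png',a)
for z in(0,.05,.1): print(z,unproj(p,[[424,268],[424,300],[440,262],[440,310]],z).round(3).tolist())
"
```

```text
13 rows: 1 0 0 -0.053 0.1 0 0; 1 0 0 -0.054 0.1 0 -0.1; 1 0 0.001 -0.053 0.1 0 0; 1 -0.058 0.006 -0.007 0 0 0.3; 1 -0.058 0.006 -0.007 0 0 0.4; 1 -0.058 0.007 -0.007 0 0 0.3; 1 -0.048 -0.014 0.003 0 0 -2; 1 -0.048 -0.015 0.002 0 0 -2; 1 -0.048 -0.017 0.003 0 0 -2; 1 -0.047 -0.019 0.002 0 0 -2; 1 -0.026 -0.023 0.023 0 0 -1.8; 1 -0.026 -0.023 0.024 0 0 -1.8; 1 -0.025 -0.025 0.023 0 0 -1.8
end [ 0.4993 -0.197   0.2004] [-1.7997e+02 -4.0000e-02  1.1341e+02]
0 [[0.517, -0.266, 0.0], [0.437, -0.267, 0.0], [0.532, -0.307, 0.0], [0.413, -0.307, 0.0]]
0.05 [[0.515, -0.256, 0.05], [0.438, -0.256, 0.05], [0.53, -0.294, 0.05], [0.415, -0.294, 0.05]]
0.1 [[0.512, -0.246, 0.1], [0.44, -0.246, 0.1], [0.527, -0.282, 0.1], [0.418, -0.282, 0.1]]
```

View pics/v.png

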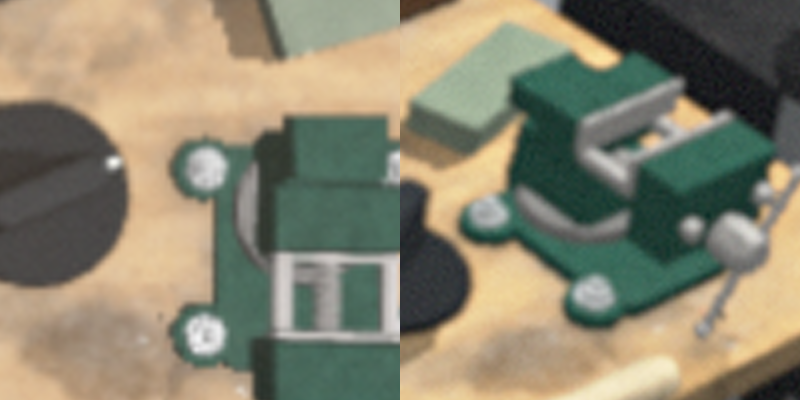

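Request:
carry_out(increments="1 0 0 -0.04 0.1 0 0; 1 0 0 -0.054 0.1 0 0; 1 0 0 -0.05 0 0 0; 1 -0.05 0.006 -0.007 0 0 0.3; 1 -0.058 0.006 -0.007 0 0 0.4; 1 -0.058 0.007 -0.007 0 0 0.3; 1 -0.048 -0.014 0.003 0 0 -2; 1 -0.048 -0.015 0.002 0 0 -2; 1 -0.048 -0.017 0.003 0 0 -2; 1 -0.047 -0.019 0.002 0 0 -2; 1 -0.026 -0.023 0.01 0 0 -1.8; 1 -0.026 -0.023 0.01 0 0 -1.8; 1 -0.02 -0.02 0.01 0 0 -1.8; 1 0 0 0 0 0 0; 1 0 0 0 0 0 0")

```text
time_s: 17.82
tool_pos: [0.5014, -0.1953, 0.2296]
tool_rot: [179.6, 0.1, 114.0]
force: [0.1, 0.4, 0.3]
grip_width: 0.0872
```

```bash
python3 v.py g .51 .27 .02 45 8;python3 -c "
from plan import *
plan([(.4995,-.1965,.20,113.4,3)],1)
"
```

```text
t 17.82 pos [ 0.5014 -0.1953  0.2296] rot [1.7962e+02 1.1000e-01 1.1396e+02] F [0.1 0.4 0.3] M [-0.01 -0.1   0.04] w 0.0872 q [ 53.  10. -37. 103.   6.  69.  38.]
3 rows: 1 0 -0.001 0.01 0.1 0 0.2; 1 0 -0.001 0.01 0.1 0.1 0.2; 1 0 0 0.01 0.2 0 0.2
end [ 0.4997 -0.1962  0.1996] [-1.7996e+02  3.0000e-02  1.1340e+02]
```

View pics/g.png

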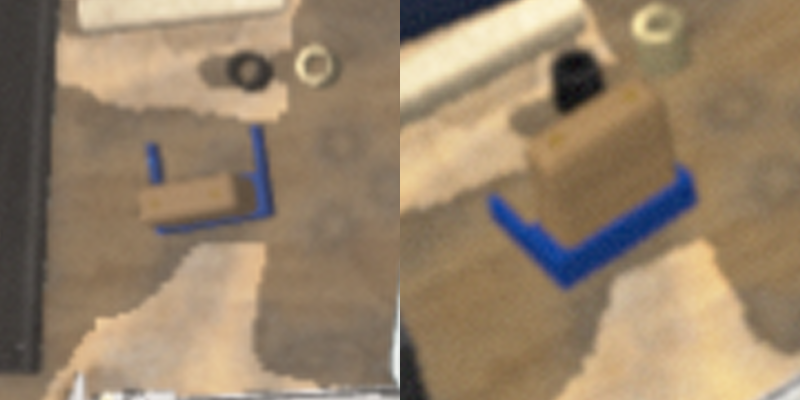

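Request:
carry_out(increments="1 0 -0.001 0.02 0.1 0 0.2; 1 0 -0.001 0.025 0.1 0.1 0.2; 1 0 0 0.025 0.2 0 0.2; 1 0 0 0.025 0 0 0; 1 0 0 0.015 0 0 0; 1 0 0 0 0 0 0; 1 0 0 0 0 0 0")

```text
time_s: 18.8
tool_pos: [0.5011, -0.1902, 0.1127]
tool_rot: [-180.0, -0.1, 113.9]
force: [-0.6, -0.1, -0.1]
grip_width: 0.0867
```

```bash
python3 v.py k .5 -.1965 .05 35 10; python3 -c "
from plan import *
plan([(.5,-.1965,.101,113.4,2)],1,dec=4)
"
```

```text
t 18.8 pos [ 0.5011 -0.1902  0.1127] rot [-1.7999e+02 -7.0000e-02  1.1386e+02] F [-0.6 -0.1 -0.1] M [-0.05 -0.1  -0.02] w 0.0867 q [ 50.  18. -36. 109.  12.  57.  32.]
2 rows: 1 -0.0026 -0.0018 0.006 0 0 0.2; 1 -0.0025 -0.0017 0.006 0 0 0.2
end [ 0.5    -0.1965  0.101 ] [-1.8000e+02 -4.0000e-02  1.1344e+02]
```

View pics/k.png

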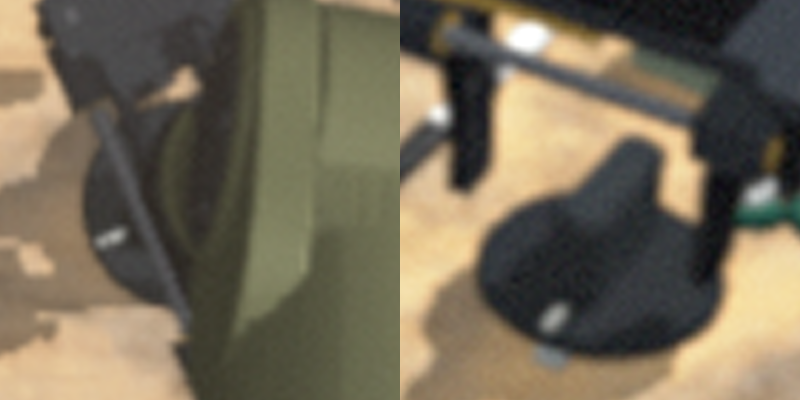

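Fingers straddle the bar. Descend the rest, correct, close.

Request:
carry_out(increments="1 -0.003 -0.002 0.006 0 0 0.2; 1 -0.003 -0.002 0.005 0 0 0.2; 1 0 0 0 0 0 0; 1 0 0 0 0 0 0")

```text
time_s: 19.4
tool_pos: [0.5006, -0.199, 0.1027]
tool_rot: [179.9, 0.1, 113.3]
force: [0.8, -0.1, -0.1]
grip_width: 0.0872
```

```bash
python3 -c "
from plan import *
st()
plan([(.5,-.1965,.101,113.4,2)],1,dec=4)
"
```

```text
t 19.4 pos [ 0.5006 -0.199   0.1027] rot [1.7992e+02 1.0000e-01 1.1335e+02] F [ 0.8 -0.1 -0.1] M [ 0.01 -0.15  0.  ] w 0.0872 q [ 50.  19. -35. 110.  13.  56.  32.]
2 rows: 1 0.0013 0.0002 0.0009 0 0.1 0; 1 0.0012 0.0003 0.0008 0.1 0 -0.1
end [ 0.5    -0.1965  0.101 ] [-179.98    0.    113.45]
```

Request:
carry_out(increments="1 0.002 0 0.001 0 0 0; 0 0 0 0 0 0 0; 0 0 0 0 0 0 0; 0 0 0 0 0 0 0; 0 0 0 0 0 0 0; 0 0 0 0 0 0 0; 0 0 0 0 0 0 0; 0 0 0 0 0 0 0; 0 0 0 0 0 0 0; 0 0 0 0 0 0 0", force=40)

```text
time_s: 20.65
tool_pos: [0.4998, -0.1969, 0.1019]
tool_rot: [179.9, 0.1, 113.4]
force: [0.8, -0.1, 0.2]
grip_width: 0.0205
```

```bash
python3 -c "
from plan import *
st()
plan([(.5,-.197,.20,113.4,2)],0)
"
```

```text
t 20.65 pos [ 0.4998 -0.1969  0.1019] rot [1.7992e+02 1.2000e-01 1.1336e+02] F [ 0.8 -0.1  0.2] M [ 0.01 -0.08 -0.01] w 0.0205 q [ 50.  18. -35. 110.  13.  55.  32.]
2 rows: 0 0 0 -0.049 0 0.1 0; 0 0 0 -0.049 0.1 0 0
end [ 0.4996 -0.1968  0.1999] [-1.7998e+02  2.0000e-02  1.1336e+02]
```

Request:
carry_out(increments="0 0 0 -0.03 0 0.1 0; 0 0 0 -0.05 0.1 0 0; 0 0 0 -0.05 0 0 0; 0 0 0 -0.01 0 0 0; 0 0 0 0 0 0 0")

```text
time_s: 21.28
tool_pos: [0.4978, -0.1962, 0.2424]
tool_rot: [-179.8, -0.3, 113.4]
force: [0.2, -0.5, -2.3]
grip_width: 0.0202
```

```bash
python3 -c "
from plan import *
st()
plan([(.59,.063,.236,84.7,6)],0,rmax=.045)
"
```

```text
t 21.27 pos [ 0.4978 -0.1962  0.2424] rot [-179.77   -0.29  113.39] F [ 0.2 -0.5 -2.3] M [ 0.04 -0.09  0.02] w 0.0202 q [ 53.   9. -38. 102.   6.  71.  37.]
6 rows: 0 0.034 0.031 0.001 0 0 4.8; 0 0.036 0.029 0.001 -0.1 -0.1 4.8; 0 0.038 0.025 0.001 0 0 4.7; 0 0.04 0.022 0.001 -0.1 0 4.8; 0 0.042 0.018 0.002 -0.1 -0.1 4.8; 0 0.043 0.015 0.001 0 0 4.8
end [0.5896 0.0626 0.2356] [ 1.800e+02 -2.000e-02  8.469e+01]
```

Request:
carry_out(increments="0 0.034 0.031 0.001 0 0 4.8; 0 0.036 0.029 0.001 -0.1 -0.1 4.8; 0 0.038 0.025 0.001 0 0 4.7; 0 0.04 0.022 0.001 -0.1 0 4.8; 0 0.042 0.018 0 -0.1 -0.1 4.8; 0 0.033 0.012 0 0 0 3.8; 0 0 0 0 0 0 0; 0 0 0 0 0 0 0")

```text
time_s: 22.28
tool_pos: [0.5829, 0.057, 0.2195]
tool_rot: [-178.5, -0.1, 84.6]
force: [0.9, -0.9, -1.3]
grip_width: 0.02
```

```bash
python3 -c "
from plan import *
st()
plan([(.5903,.0631,.22,84.7,2)],0,dec=4)
"; python3 v.py l .59 .063 .11 45 8
```

```text
t 22.27 pos [0.5829 0.057  0.2195] rot [-1.7847e+02 -1.2000e-01  8.4590e+01] F [ 0.9 -0.9 -1.3] M [-0.07 -0.13 -0.01] w 0.02 q [ 27.  19. -42.  96.  13.  72. -23.]
2 rows: 0 0.0034 0.0034 -0.0003 -0.8 -0.1 -0.1; 0 0.0034 0.0034 -0.0003 -0.7 0 0
end [0.5903 0.0631 0.22  ] [-1.7997e+02 -2.0000e-02  8.4700e+01]
t 22.27 pos [0.5829 0.057  0.2195] rot [-1.7847e+02 -1.2000e-01  8.4590e+01] F [ 0.9 -0.9 -1.3] M [-0.07 -0.13 -0.01] w 0.02 q [ 27.  19. -42.  96.  13.  72. -23.]
```

View pics/l.png

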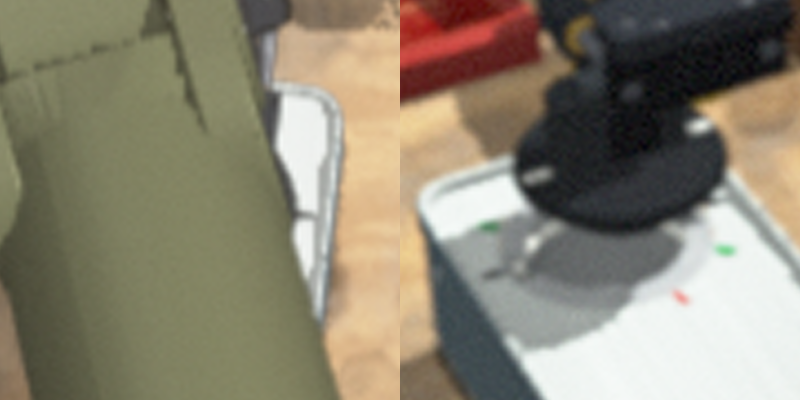

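Request:
carry_out(increments="0 0.0034 0.0034 0 -0.8 -0.1 0; 0 0.0034 0.0034 0 -0.7 0 0; 0 0 0 0 0 0 0; 0 0 0 0 0 0 0")

```text
time_s: 22.88
tool_pos: [0.5909, 0.06, 0.2201]
tool_rot: [179.8, 0.1, 84.3]
force: [0.3, 0.7, -1.4]
grip_width: 0.0196
```

```bash
cat > lines.py <<'E'
from plan import *
from scipy.ndimage import label
st()
p=read_camera("scene");t=get_obs();P=t["tool_pos"];z=P[2]-.1019+.0235;yaw=np.radians(t["tool_rot"][2])
ux=np.array([np.cos(yaw),np.sin(yaw),0]);im=p["img"].astype(int);mn=im.min(2)
out=[]
for s in(1,-1):
    c=proj(p,[[P[0],P[1],z]+s*.0385*ux])[0];u0,v0=np.round(c).astype(int);h=6
    w=mn[v0-h:v0+h+1,u0-h:u0+h+1].astype(float)
    L,k=label(w>100);vv,uu=np.mgrid[v0-h:v0+h+1,u0-h:u0+h+1]
    cand=[(np.hypot(uu[L==i].mean()-c[0],vv[L==i].mean()-c[1]),i,(L==i).sum()) for i in range(1,k+1)];print(c.round(1),[(round(a,1),int(n)) for a,_,n in cand])
    i=min(cand)[1];m=(L==i)*(w-80);out.append(unproj(p,[(m*uu).sum()/m.sum(),(m*vv).sum()/m.sum()],z)[0])
out=np.array(out);d=out[0]-out[1];mid=out.mean(0)
print("sep",np.linalg.norm(d),"yaw",np.degrees(np.arctan2(d[1],d[0])),"mid",mid.round(4),"off",(mid-P)[:2].round(4))
E
python3 lines.py; python3 v.py l2 .59 .063 .11 45 8
```

```text
t 22.88 pos [0.5909 0.06   0.2201] rot [1.7984e+02 6.0000e-02 8.4290e+01] F [ 0.3  0.7 -1.4] M [-0.   -0.11 -0.  ] w 0.0196 q [ 27.  19. -42.  96.  14.  70. -24.]
[251.3 231.2] [(np.float64(6.0), 23), (np.float64(0.4), 13)]
[288.5 219.8] [(np.float64(2.9), 50)]
sep 0.08009603050311619 yaw 81.20811471445033 mid [0.5896 0.0585 0.1417] off [-0.0013 -0.0016]
t 22.93 pos [0.5909 0.0601 0.2201] rot [1.7984e+02 5.0000e-02 8.4290e+01] F [-0.7  0.3 -1.5] M [ 0.03 -0.07 -0.01] w 0.0206 q [ 27.  19. -42.  96.  14.  70. -24.]
```

View pics/l2.png

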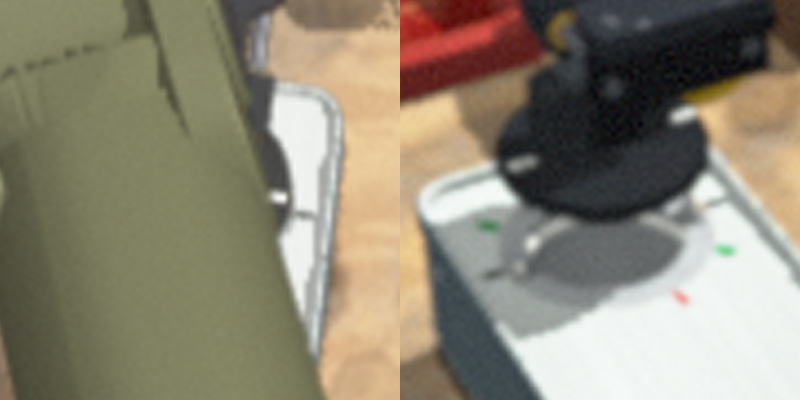

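```bash
sed -i 's/L,k=label(w>100)/sat=(im.max(2)-mn)[v0-h:v0+h+1,u0-h:u0+h+1]\n    L,k=label((w>100)\&(sat<45))/' lines.py; python3 lines.py;  python3 -c "
from plan import *
plan([(.5903,.0631,.206,84.7,2)],0,dec=4)
"
```

```text
t 23.02 pos [0.5909 0.0602 0.22  ] rot [1.7985e+02 5.0000e-02 8.4300e+01] F [-0.9 -0.3 -2.4] M [ 0.02 -0.04 -0.  ] w 0.0199 q [ 27.  19. -42.  96.  14.  70. -24.]
[251.2 231.3] [(np.float64(6.1), 20), (np.float64(0.4), 13)]
[288.5 219.9] [(np.float64(0.8), 19)]
sep 0.07590071122878261 yaw 84.21559686751415 mid [0.5921 0.0604 0.1416] off [0.0012 0.0002]
2 rows: 0 0.0014 -0.0004 0.007 0.1 0 -0.2; 0 0.0014 -0.0005 0.007 0 0 -0.2
end [0.5903 0.0631 0.206 ] [1.7995e+02 4.0000e-02 8.4700e+01]
```

Request:
carry_out(increments="0 0.0015 -0.001 0.009 0.1 0 -0.2; 0 0.0015 -0.0005 0.008 0 0 -0.2; 0 0 0 0.004 0 0 0; 0 0 0 0 0 0 0")

```text
time_s: 23.58
tool_pos: [0.5891, 0.0636, 0.1968]
tool_rot: [-180.0, 0.0, 84.7]
force: [-0.5, 0.0, -2.5]
grip_width: 0.0203
```

```bash
python3 lines.py;  python3 -c "
from plan import *
plan([(.5899,.0631,.199,84.7,2)],0,dec=4)
"
```

```text
t 23.57 pos [0.5891 0.0636 0.1968] rot [-1.7996e+02  5.0000e-02  8.4740e+01] F [-0.5  0.  -2.5] M [-0.04 -0.13  0.03] w 0.0203 q [ 26.  20. -42.  97.  14.  68. -25.]
[250.9 242.1] [(np.float64(6.5), 12), (np.float64(0.3), 13), (np.float64(7.1), 8)]
[287.7 230.4] [(np.float64(2.9), 63)]
sep 0.0816606071907618 yaw 82.2925636748915 mid [0.5877 0.061  0.1186] off [-0.0016 -0.0027]
2 rows: 0 -0.0003 0.0004 -0.001 0 0 0; 0 -0.0002 0.0003 -0.001 0 0 0
end [0.5899 0.0631 0.199 ] [-1.7998e+02  4.0000e-02  8.4740e+01]
```

Request:
carry_out(increments="0 0 0.0005 0.003 0 0 0; 0 0 0 0.003 0 0 0; 0 0 0 0.002 0 0 0; 0 0 0 0 0 0 0")

```text
time_s: 24.12
tool_pos: [0.5901, 0.0635, 0.1889]
tool_rot: [180.0, 0.0, 84.7]
force: [-0.7, 0.6, -2.5]
grip_width: 0.02
```

```bash
python3 -c "
from plan import *
st();plan([(.5899,.0631,.18,84.7,4)],0,dec=4)
"
```

```text
t 24.12 pos [0.5901 0.0635 0.1889] rot [1.7997e+02 4.0000e-02 8.4730e+01] F [-0.7  0.6 -2.5] M [-0.03 -0.07  0.01] w 0.02 q [ 26.  21. -42.  98.  15.  67. -25.]
4 rows: 0 -0.0001 -0.0001 0.0022 0 0 0; 0 -0.0001 0 0.0023 0 0 0; 0 -0.0001 -0.0001 0.0022 0 0 0; 0 -0.0002 0 0.0022 0 0 0
end [0.5899 0.0631 0.18  ] [1.7997e+02 4.0000e-02 8.4730e+01]
```

Request:
carry_out(increments="0 0 0 0.003 0 0 0; 0 0 0 0.003 0 0 0; 0 0 0 0.003 0 0 0; 0 0 0 0 0 0 0")

```text
time_s: 24.62
tool_pos: [0.5901, 0.0635, 0.1793]
tool_rot: [180.0, 0.0, 84.7]
force: [0.3, -0.1, -0.9]
grip_width: 0.02
```

```bash
python3 -c "
from plan import *
st()
"
```

```text
t 24.62 pos [0.5901 0.0635 0.1793] rot [1.7997e+02 4.0000e-02 8.4730e+01] F [ 0.3 -0.1 -0.9] M [-0.05 -0.07  0.02] w 0.02 q [ 26.  21. -42.  98.  15.  66. -25.]
```

Request:
carry_out(increments="0 0 0 0.002 0 0 0; 0 0 0 0.002 0 0 0; 0 0 0 0.001 0 0 0; 0 0 0 0 0 0 0")

```text
time_s: 25.12
tool_pos: [0.5904, 0.0636, 0.1761]
tool_rot: [179.9, 0.1, 84.7]
force: [-0.2, -0.6, -2.6]
grip_width: 0.0202
```

```bash
python3 v.py m .59 .063 .1 45 8
```

```text
t 25.12 pos [0.5904 0.0636 0.1761] rot [1.7992e+02 9.0000e-02 8.4720e+01] F [-0.2 -0.6 -2.6] M [-0.01 -0.06  0.02] w 0.0202 q [ 26.  21. -42.  98.  16.  66. -26.]
```

View pics/m.png

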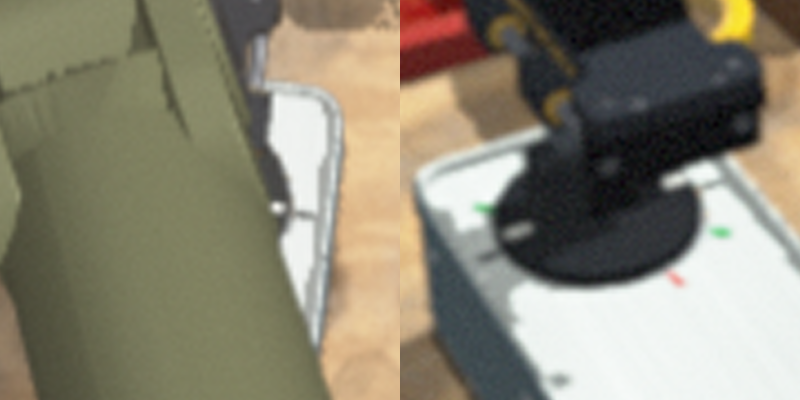

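Request:
carry_out(increments="0 0 0 0.0005 0 0 2; 0 0 0 0 0 0 4; 0 0 0 0 0 0 4; 0 0 0 0 0 0 4; 0 0 0 0 0 0 0; 0 0 0 0 0 0 0")

```text
time_s: 25.98
tool_pos: [0.5897, 0.0644, 0.1759]
tool_rot: [180.0, 0.1, 70.1]
force: [-1.0, -0.4, -0.0]
grip_width: 0.0201
```

```bash
python3 -c "
from plan import *
st();plan([(.5902,.0635,.1759,47.5,8)],0,dec=4)
"
```

```text
t 25.98 pos [0.5897 0.0644 0.1759] rot [1.800e+02 1.000e-01 7.013e+01] F [-1.  -0.4 -0. ] M [-0.05  0.05  0.04] w 0.0201 q [ 24.  21. -39.  98.  14.  66. -39.]
8 rows: 0 -0.0001 0.0001 0 0 0 2.8; 0 -0.0001 0.0001 0 0 0 2.9; 0 0 0.0001 0 0 0 2.8; 0 -0.0001 0.0001 0 0 0 2.8; 0 -0.0001 0.0001 0 0 0.1 2.8; 0 0 0.0002 0 0 0 2.9; 0 -0.0001 0.0001 0 0 0 2.8; 0 0 0.0001 0 0 0 2.8
end [0.5902 0.0635 0.1759] [179.98  -0.    47.53]
```

Request:
carry_out(increments="0 -0.0005 0.0003 0 0 0 3; 0 -0.0003 0.0003 0 0 0 4; 0 0 0 0 0 0 4; 0 0 0 0 0 0 4; 0 0 0 0 0 0 4; 0 0 0 0 0 0 2; 0 0 0 0 0 0 0; 0 0 0 0 0 0 0")

```text
time_s: 26.98
tool_pos: [0.5901, 0.0641, 0.1759]
tool_rot: [180.0, 0.0, 48.9]
force: [-0.4, 0.7, 0.4]
grip_width: 0.0203
```

```bash
python3 v.py n .59 .063 .1 35 10;python3 -c "
from plan import *
plan([(.5902,.0635,.1759,47.5)],0,dec=4)"
```

```text
t 26.98 pos [0.5901 0.0641 0.1759] rot [1.7998e+02 4.0000e-02 4.8870e+01] F [-0.4  0.7  0.4] M [-0.13  0.09  0.08] w 0.0203 q [ 21.  20. -36.  98.  13.  66. -59.]
1 rows: 0 -0.0005 0.0005 0 0 0 1.4
end [0.5902 0.0635 0.1759] [1.7998e+02 4.0000e-02 4.7460e+01]
```

View pics/n.png

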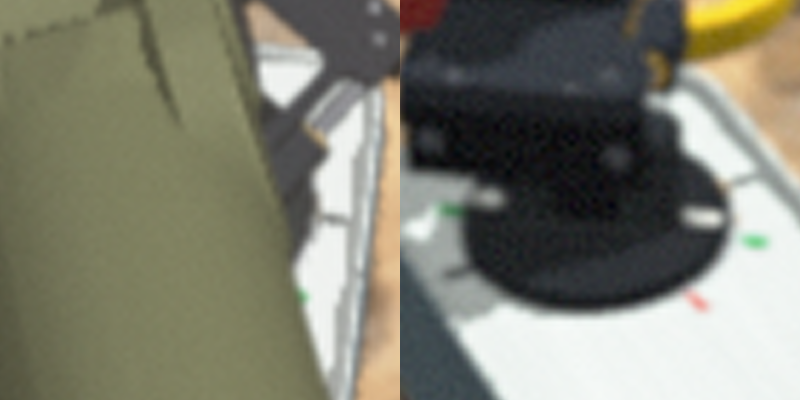

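```bash
python3 lines.py; python3 -c "
from plan import *
st()"
```

```text
t 27.07 pos [0.5901 0.0642 0.1759] rot [1.7998e+02 4.0000e-02 4.8860e+01] F [-0.8 -0.4  0.9] M [-0.11  0.19  0.08] w 0.0205 q [ 21.  20. -36.  98.  13.  66. -59.]
[250.2 242.9] [(np.float64(3.3), 30), (np.float64(7.6), 7)]
[289.3 246.3] [(np.float64(2.7), 74)]
sep 0.0904178153111291 yaw 48.43057917918264 mid [0.5919 0.0634 0.0975] off [ 0.0018 -0.0008]
t 27.12 pos [0.5901 0.0641 0.1759] rot [1.7998e+02 4.0000e-02 4.8850e+01] F [-1.2 -0.6  0.5] M [-0.13  0.18  0.03] w 0.0202 q [ 21.  20. -36.  98.  13.  66. -60.]
```

Request:
carry_out(increments="0 0 0 0 0 0 1; 0 0 0 0 0 0 0; 0 0 0 0 0 0 0; 0 0 0 0 0 0 0")

```text
time_s: 27.62
tool_pos: [0.5901, 0.0641, 0.1759]
tool_rot: [180.0, 0.0, 47.8]
force: [-1.4, 0.3, 0.5]
grip_width: 0.02
```

```bash
python3 -c "
from plan import *
st()
for n in('top','scene'):
    p=read_camera(n);cv2.imwrite('pics/end_%s.png'%n,p['img'])
st()"
```

```text
t 27.62 pos [0.5901 0.0641 0.1759] rot [1.7998e+02 4.0000e-02 4.7810e+01] F [-1.4  0.3  0.5] M [-0.14  0.14  0.09] w 0.02 q [ 21.  20. -36.  98.  13.  66. -60.]
t 27.73 pos [0.5902 0.0641 0.1759] rot [1.7997e+02 4.0000e-02 4.7810e+01] F [-0.1 -0.   0.6] M [-0.11  0.18  0.1 ] w 0.0201 q [ 21.  20. -36.  98.  13.  66. -60.]
```

View pics/end_scene.png

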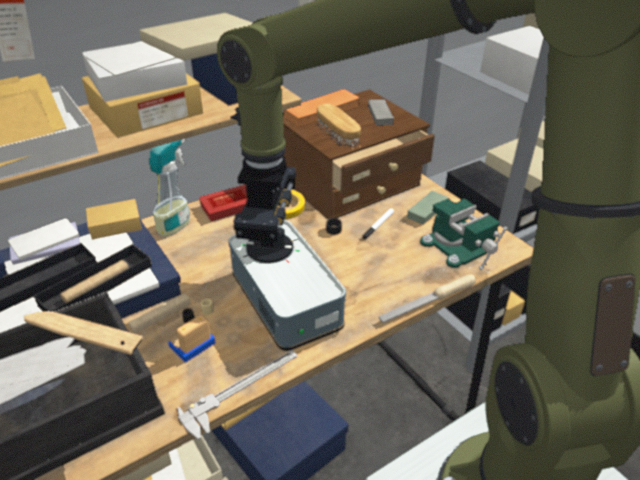

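View pics/end_top.png

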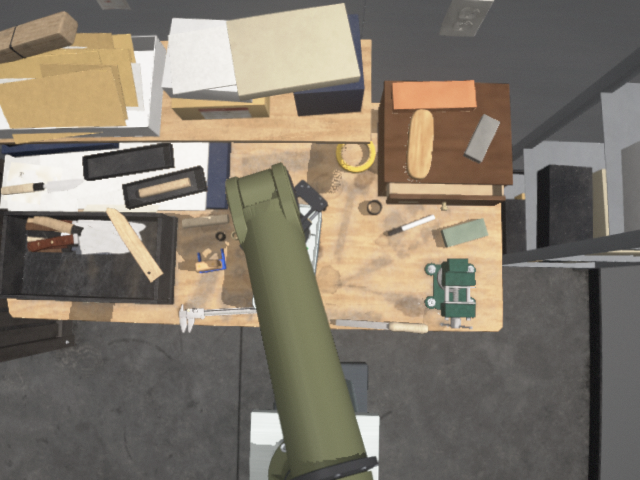

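Scene view: scraper upright at about (192,340), bystanders in their places, and the lid down in the throat and gripped, with about a 0.64 rad turn. Handing in.

```bash
python3 -c "
from cell import *
print(sign_off())"
```

```text
the job is handed in; nothing more can be done
None
```

I handed the job in at about 27.7 s of the 64 s allowed. Sign-off gives no verdict, so everything below rests on my own last checks.

- **Chips:** I scraped them along the deck with the scraper in the gripper. The overhead picture afterwards showed chips lying in the cup and nothing left on the deck. They overlapped in that view, so I could not count three separately.
- **Scraper:** It stands upright on the bench at about (0.51, 0.27), well clear of the mill. The final pictures show it standing.
- **Lid:** It went down through the notches with no contact force that showed. Worked out from the height at which I gripped it, it sits about 16 mm below the deck. Its centre is within about 1 mm of the measured throat centre.
- **Twist:** From the tool's turn it is about 0.64 rad clockwise, so the drive ring should be near 0.54. I never read the ring directly. The wrist feels roughly 0.1 N m, which fits the spring being engaged, and the lid is still gripped with 40 N set.
- **Other things on the bench:** They look unmoved in the last pictures. I did not measure their positions.

One check was weak. The white-line measurement in the scene camera was disturbed by bright background: it gave a lid heading of 48.4° where the tool read 48.9°. It also put the lid's centre up to 2 mm off the tool's. After it I nudged the lid on by about 1°, so the final angle comes from the tool pose alone.

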